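Lock filter holders onto a vacuum manifold and leak-check its gasket seam

TASK

Fit every filter holder on the desk to a collar of its own on the vacuum manifold (any free one; spare collars stay empty): lower its lugs through the gaps of the collar, then twist it clockwise until the lugs drop fully into their locking notches. Then take the leak detector wand and guide its tip slowly (2 to 3 cm a second), down in the groove along the black gasket seam: from the free end of the long side, round the corner, to the end of the short side; then stand the wand back in its rest. Leave the amber bottle, the blue slide case and the carton where they are.

Things in the scene. Friction and masses are not known exactly. Their poses are not given: they have to be found in the camera images.
- manifold: vacuum manifold, fixed to the desk (place varies): flat aluminium bar 130 (x) x 340 (y) x 30 mm high with its cover plate, which carries three steel bayonet collars in a row along y; origin at the centre of its underside, z up. Round the -x and -y sides of the cover plate runs an open groove, 8 mm wide and 4 mm deep, with the black gasket seam. A brass barb sticks out 16 mm at the +y end.
- port0 (a point): centre of a collar (manifold x = 18, y = 90 mm) on the cover plate, 30 mm above the desk; axes as the manifold's. All collars: 74 mm across, 18.5 mm high, bore 52 mm for the 48 mm body. The lip on top has two opposite gaps, 16 mm wide, for the 10 mm lugs: they go in when the holder's x axis stands 60 degrees anticlockwise (seen from above) of the manifold's x axis, or half a turn from that
- port1 (a point): centre of the middle collar (manifold x = 18, y = 0), as port0. In every collar the lugs land on a ledge 5 mm above the cover plate, slide on it clockwise under the lip by 60 degrees and drop 5 mm into notches where the holder's x axis is parallel to the manifold's x; stops end the travel both ways. Locked: holder's origin at this point, its underside on the cover plate
- port2 (a point): centre of the third collar (manifold x = 18, y = -90 mm), as port0
- seam0 (a point): point 0 of 0 to 8 along the seam, on the groove's floor, 26 mm above the desk (manifold x = -45, y = 140 mm); the start of the long side, which runs straight to seam6
- seam1 (a point): point 1 of 0 to 8 along the seam, on the groove's floor, 26 mm above the desk (manifold x = -45, y = 92 mm)
- seam2 (a point): point 2 of 0 to 8 along the seam, on the groove's floor, 26 mm above the desk (manifold x = -45, y = 44 mm)
- seam3 (a point): point 3 of 0 to 8 along the seam, on the groove's floor, 26 mm above the desk (manifold x = -45, y = -4 mm)
- seam4 (a point): point 4 of 0 to 8 along the seam, on the groove's floor, 26 mm above the desk (manifold x = -45, y = -52 mm)
- seam5 (a point): point 5 of 0 to 8 along the seam, on the groove's floor, 26 mm above the desk (manifold x = -45, y = -100 mm)
- seam6 (a point): point 6 of 0 to 8 along the seam, on the groove's floor, 26 mm above the desk (manifold x = -45, y = -148 mm); the square corner, from where the short side runs straight to seam8
- seam7 (a point): point 7 of 0 to 8 along the seam, on the groove's floor, 26 mm above the desk (manifold x = 0, y = -148 mm)
- seam8 (a point): point 8 of 0 to 8 along the seam, on the groove's floor, 26 mm above the desk (manifold x = 45, y = -148 mm); the end
- holder0: filter holder (may be absent): grey plastic disc 48 mm across, 24 mm high, 90 g, standing on the desk; two lugs (10 mm wide, 6 mm high, at the underside) reach out to 31 mm from the axis along +x and -x; on top an upright black wing grip 44 mm long (x), 14 mm thick (y), from z = 24 to 56 mm. Origin at the centre of the underside, z up. Holders are alike; any fits any collar
- holder1: Like holder0 (may be absent). A tall fixed microscope stands on the desk at the left, beyond y = 0.42 m: keep the arm clear of it
- holder2: Like holder0 (may be absent). A tall fixed microscope stands on the desk at the left, beyond y = 0.42 m: keep the arm clear of it
- wand: leak detector wand, 140 mm long, 50 g, standing tip down in its rest; origin at the tip, z up along it: thin steel nose 5 mm in diameter to z = 18, widening to 16 mm at z = 30, steel body 16 mm in diameter to z = 80, then a black square grip 14 x 14 mm (sides along its x and y) to z = 140 mm
- wand_rest: wand rest, fixed to the desk (its place varies): grey block 50 x 50 x 60 mm high with a round hole, origin at the centre of its underside
- wand_rest_hole0 (a point): centre of the mouth of the rest's hole, on its top face 60 mm above the desk; the hole is 18 mm in diameter and 55 mm deep, so the wand stands in it with its tip 5 mm above the desk
- bottle_amber: amber glass bottle, 41 mm in diameter, 82 mm high, bystander behind the manifold; origin at the centre of the underside
- slide_case: small blue slide case, 31 x 83 x 22 mm, bystander behind the manifold; origin at the centre of the underside
- reagent_carton: small carton, 63 x 106 x 68 mm, bystander behind the manifold; origin at the centre of the underside
Things that resemble listed ones, but are neither listed nor needed, are in the scene too. There is more than one size of the wand; the job needs the smallest.

How it is judged:
On the way, in this order (a step that is already met when the one before it is completed fails the run):
1. every holder is locked in a collar: lugs down in the notches (((horizontal distance between holder0 and port0 below 0.004 m and z of holder0 in the frame of port0 between -0.003 and 0.0025 m and angle between the x axis of holder0 and the x axis of manifold, either way round below 0.2 rad and angle between holder0's own z axis and vertical below 0.08 rad) or (horizontal distance between holder0 and port1 below 0.004 m and z of holder0 in the frame of port1 between -0.003 and 0.0025 m and angle between the x axis of holder0 and the x axis of manifold, either way round below 0.2 rad and angle between holder0's own z axis and vertical below 0.08 rad) or (horizontal distance between holder0 and port2 below 0.004 m and z of holder0 in the frame of port2 between -0.003 and 0.0025 m and angle between the x axis of holder0 and the x axis of manifold, either way round below 0.2 rad and angle between holder0's own z axis and vertical below 0.08 rad)) and ((horizontal distance between holder1 and port0 below 0.004 m and z of holder1 in the frame of port0 between -0.003 and 0.0025 m and angle between the x axis of holder1 and the x axis of manifold, either way round below 0.2 rad and angle between holder1's own z axis and vertical below 0.08 rad) or (horizontal distance between holder1 and port1 below 0.004 m and z of holder1 in the frame of port1 between -0.003 and 0.0025 m and angle between the x axis of holder1 and the x axis of manifold, either way round below 0.2 rad and angle between holder1's own z axis and vertical below 0.08 rad) or (horizontal distance between holder1 and port2 below 0.004 m and z of holder1 in the frame of port2 between -0.003 and 0.0025 m and angle between the x axis of holder1 and the x axis of manifold, either way round below 0.2 rad and angle between holder1's own z axis and vertical below 0.08 rad)) and ((horizontal distance between holder2 and port0 below 0.004 m and z of holder2 in the frame of port0 between -0.003 and 0.0025 m and angle between the x axis of holder2 and the x axis of manifold, either way round below 0.2 rad and angle between holder2's own z axis and vertical below 0.08 rad) or (horizontal distance between holder2 and port1 below 0.004 m and z of holder2 in the frame of port1 between -0.003 and 0.0025 m and angle between the x axis of holder2 and the x axis of manifold, either way round below 0.2 rad and angle between holder2's own z axis and vertical below 0.08 rad) or (horizontal distance between holder2 and port2 below 0.004 m and z of holder2 in the frame of port2 between -0.003 and 0.0025 m and angle between the x axis of holder2 and the x axis of manifold, either way round below 0.2 rad and angle between holder2's own z axis and vertical below 0.08 rad))), for 0.2 s.
2. the wand's tip is in the groove at seam point 0 (within 6 mm for 0.12 s) (distance between wand and seam0 below 0.006 m and angle between wand's own z axis and vertical below 0.6 rad), for 0.12 s.
3. the wand's tip is in the groove at seam point 1 (within 6 mm for 0.12 s) (distance between wand and seam1 below 0.006 m and angle between wand's own z axis and vertical below 0.6 rad), for 0.12 s.
4. the wand's tip is in the groove at seam point 2 (within 6 mm for 0.12 s) (distance between wand and seam2 below 0.006 m and angle between wand's own z axis and vertical below 0.6 rad), for 0.12 s.
5. the wand's tip is in the groove at seam point 3 (within 6 mm for 0.12 s) (distance between wand and seam3 below 0.006 m and angle between wand's own z axis and vertical below 0.6 rad), for 0.12 s.
6. the wand's tip is in the groove at seam point 4 (within 6 mm for 0.12 s) (distance between wand and seam4 below 0.006 m and angle between wand's own z axis and vertical below 0.6 rad), for 0.12 s.
7. the wand's tip is in the groove at seam point 5 (within 6 mm for 0.12 s) (distance between wand and seam5 below 0.006 m and angle between wand's own z axis and vertical below 0.6 rad), for 0.12 s.
8. the wand's tip is in the groove at seam point 6 (within 6 mm for 0.12 s) (distance between wand and seam6 below 0.006 m and angle between wand's own z axis and vertical below 0.6 rad), for 0.12 s.
9. the wand's tip is in the groove at seam point 7 (within 6 mm for 0.12 s) (distance between wand and seam7 below 0.006 m and angle between wand's own z axis and vertical below 0.6 rad), for 0.12 s.
10. the wand's tip is in the groove at seam point 8 (within 6 mm for 0.12 s) (distance between wand and seam8 below 0.006 m and angle between wand's own z axis and vertical below 0.6 rad), for 0.12 s.
At the end, for the whole second after the job is handed in: Every holder present is locked in a collar (within 4 mm of its centre, underside less than 2.5 mm above the cover plate, wing within 0.2 rad of the manifold's x axis, upright), and the wand stands in its rest, tip at least 45 mm below the mouth of the hole, released and at rest (all of step 1 and horizontal distance between wand and wand_rest_hole0 below 0.007 m and z of wand in the frame of wand_rest_hole0 below -0.045 m and angle between wand's own z axis and vertical below 0.2 rad and linear speed of each of wand, holder0, holder1, holder2 below 0.02 m/s); the robot touches nothing.
It fails at once if the amber bottle is moved more than 3 cm (distance of bottle_amber from where it was at the start of the episode above 0.03 m).
It fails at once if the slide case is moved more than 3 cm (distance of slide_case from where it was at the start of the episode above 0.03 m).
It fails at once if the carton is moved more than 3 cm (distance of reagent_carton from where it was at the start of the episode above 0.03 m).
Of holder0, holder1, holder2 only 2 to 3 are there at a start; the rules pass over those that are not, and their reading is None.
At some moment in a run one of holder0, holder1, holder2 may be knocked a few centimetres aside while the robot is not near it.
It also fails if it takes over 210 s, if anything falls off the work surface, if the arm or the gripper's body presses on something with over 40 N, if the wrist force passes 120 N, or if a joint passes its speed limit or range.

ROBOT

A 6-joint arm with a two-finger parallel gripper is mounted at the origin on a cart in front of the work surface, level with it; the furniture and walls round the work are solid. World frame = base frame: x ahead of the robot, y to its left, z up, the work surface at z = 0. Lengths are in m, angles in rad, forces in N, time in s.
With the tool pointing down it reaches from about 0.35 to 0.85 m from the base axis. Payload 8.1 kg.
Tool frame: the origin (TCP) lies midway between the tips of the shut fingers; the grasp point (between the pads) lies 19 mm behind it; z points along the fingers, y is the line along which they close (so a half turn about z gives the same grasp; the last joint's range is limited). The gripper opens to 93 mm and grips with 3 to 60 N. Pads are 15 mm wide; open, the fingers measure 128 mm over their backs; the gripper's body (75 mm by 188 mm) begins 65 mm behind the grasp point.
Start: joints at [1.185, 0.13, 1.488, -0, 1.523, -0.085], TCP at [0.178, 0.573, 0.219] pointing down, gripper open.
Joint ranges: [-2.96, 2.96], [-0.89, 2.26], [0.02, 2.5], [-1.34, 4.48], [0, 2.73], [-2.66, 2.66]. Speed limits (rad/s): [2.39, 2.39, 2.79, 3.14, 3.14, 3.14].

INTERFACE

Orientations are given as a rotation vector (axis times angle).
In Python, from plant import read_state, read_camera, get_calibration, close_job gives the robot as it stands.
- The arm moves only by the shell command python3 -m crank 'ROWS' [FORCE]. ROWS is JSON, a list that holds one entry, the list of rows, each a list of 7 numbers: the gripper's target within -1 to 1 (fully open at 1, half-way at 0, shut at -1), then the shift along the tool's x, y, z as a fraction of full scale, then the turn, a rotation vector about the tool's x, y, z as a fraction of full scale. In form: [[[grip, x, y, z, rx, ry, rz], ...]]. A call has exactly 5 rows; each row is the pose to reach, as a shift and turn from the pose commanded when the call began, along the tool's axes at that moment; what a row does not reach only later rows make up. Full scale, the value 1, is 0.5 m for a shift and 90 degrees for a turn. A row lasts 1/8 s, in which the tool goes at most 62.5 mm and 10.7 degrees, less where a joint would pass 70% of its speed; a pose out of reach is approached as far as the arm can. A call with a number of a shift or a turn outside -1 to 1 is refused whole. A call with a gripper value outside its range is refused whole. The fingers move at their own pace and stop on an object; FORCE is the grip in N (left out, the last holds). Time passes only in rows, so rows that repeat a pose let the fingers close, or fill a call up. It gives the time, the measured TCP pose, the force, the opening and the grip force at its end, in the units of the state.
- read_state(): the state, without advancing time (a new reading comes with each control period).
- read_camera(name): name is "side" or "top" or "wrist"; returns the picture (400x640x3 uint8, red, green, blue); there is no depth.
- get_calibration(name): a dict with "fx", "fy", "cx", "cy" (pixels), "eye" and "orientation" of the camera in the world; the wrist camera has in their place "mount" (4x4, takes a point from camera to tool coordinates, whose origin is the TCP and whose axes are the flange's). Camera axes: x right, y down, z forward; pixel columns grow to the right and rows downward; lengths in m; the calibration is good to about 2 mm. A picture is of the moment at which its call begins: read the wrist's pose just before it. get_calibration takes no time and is no camera call.
- close_job(): hands the job in; it is judged then, once.
The state is a dict: "t": time; "q": joint angles; "dq": joint speeds; "joint_torque": joint torques, N m; "tool_pos": TCP position; "orientation": TCP orientation; "force": force on the tool from outside, world axes, zero at the start; "wrist_torque": the same for the moment, N m; "opening": finger opening in m; "gripper_force": force on a finger pad.
Only numpy, scipy, OpenCV 4.12 (cv2) and the standard library are available. Lean on these libraries where they do the work, as an engineer would, in place of code of your own. Each camera call takes 0.05 s, during which the arm holds its last target. There are 200 camera calls.

## Working session

There is one attempt and no reset: what is moved stays moved. The work goes in short steps, Python scripts to look and compute and a shell command to move; the robot and the scene stay as the last step left them, time stands still between calls to the robot, and variables do not carry over. Pictures are saved under pics/ and viewed, at most 14 in all, crops included, and the job is handed in when it is done.

```bash
mkdir -p pics; ls; cat > h.py <<'E'
import numpy as np, cv2
from scipy.spatial.transform import Rotation as R
from plant import read_state, read_camera, get_calibration
def cam(name, st=None):
    c=get_calibration(name); K=np.array([[c['fx'],0,c['cx']],[0,c['fy'],c['cy']],[0,0,1.]])
    if 'mount' in c:
        st=st or read_state(); T=np.eye(4); T[:3,:3]=R.from_rotvec(st['orientation']).as_matrix(); T[:3,3]=st['tool_pos']
        M=T@np.array(c['mount']); return K,M[:3,:3],M[:3,3]
    o=np.array(c['orientation'],float); 
    Rm=o if o.shape==(3,3) else R.from_rotvec(o).as_matrix()
    return K,Rm,np.array(c['eye'])
def plane(C,uv,z):
    K,Rm,e=C; d=Rm@np.linalg.inv(K)@np.array([uv[0],uv[1],1.]); return e+d*(z-e[2])/d[2]
def proj(C,p):
    K,Rm,e=C; q=K@(Rm.T@(np.array(p)-e)); return q[:2]/q[2]
def snap(name,fn):
    st=read_state(); C=cam(name,st); im=read_camera(name)
    cv2.imwrite(fn,im[:,:,::-1]); np.savez(fn+'.npz',K=C[0],R=C[1],e=C[2]); return im,C
def load(fn):
    z=np.load(fn+'.npz'); return cv2.imread(fn),(z['K'],z['R'],z['e'])
E
python3 - <<'E'
from h import *
print(read_state())
for n in ('top','side','wrist'):
    print(n,get_calibration(n)); snap(n,f'pics/{n}0.png')
E
```

```text
pics
{'t': 0.0, 'q': array([ 1.18458604e+00,  1.31145596e-01,  1.48927491e+00, -3.03831378e-05,
        1.52301178e+00, -8.53465271e-02]), 'dq': array([-3.46490201e-04,  3.62188741e-04,  1.58274197e-03, -1.93008456e-03,
       -1.45215973e-06, -3.92030549e-05]), 'joint_torque': array([ 9.73229871e-04, -5.59833598e+01, -4.91773081e+01,  7.66668445e-02,
        3.50260839e-02, -1.80628376e-04]), 'tool_pos': array([0.17754902, 0.57252722, 0.21759916]), 'orientation': array([-4.70752783e-01, -3.10571629e+00,  2.82052250e-03]), 'force': array([-0.24795982,  0.24767056,  1.19797761]), 'wrist_torque': array([0.0588122 , 0.01906216, 0.00797232]), 'gripper_force': 0.0, 'opening': 0.09284017046870638}
top {'fx': 361.40288182742654, 'fy': 361.40288182742654, 'cx': 321.9159214351139, 'cy': 197.18679786576246, 'eye': array([ 0.40813216, -0.06411988,  1.00246006]), 'orientation': array([-2.11245703,  2.12659751, -0.12785725])}
side {'fx': 404.41258685095363, 'fy': 404.41258685095363, 'cx': 316.9871877464393, 'cy': 202.5763971519794, 'eye': array([ 0.56268262, -1.01337311,  0.50201833]), 'orientation': array([-1.98268355, -0.02338441, -0.01799591])}
wrist {'fx': 276.58055708601825, 'fy': 276.58055708601825, 'cx': 315.0557141188658, 'cy': 200.37980719410535, 'mount': array([[-1.07716845e-03, -9.59183422e-01, -2.82782607e-01,
         7.80525192e-02],
       [ 9.99999414e-01, -1.00308054e-03, -4.06777480e-04,
        -5.03806668e-05],
       [ 1.06520486e-04, -2.82782879e-01,  9.59183941e-01,
        -1.65428332e-01],
       [ 0.00000000e+00,  0.00000000e+00,  0.00000000e+00,
         1.00000000e+00]])}
```

View pics/top0.png

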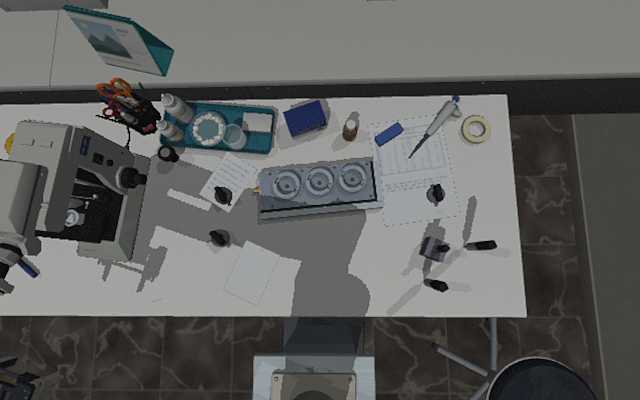

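View pics/side0.png

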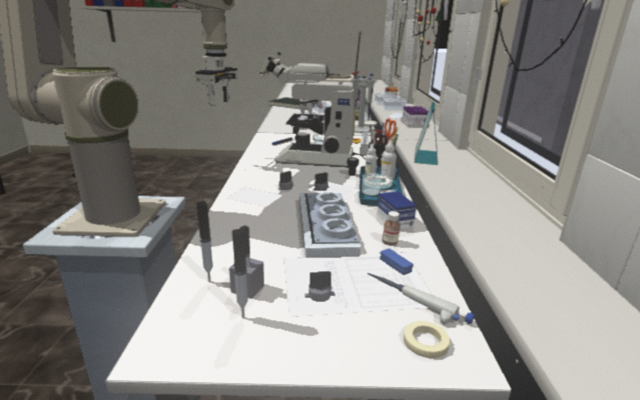

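```bash
python3 - <<'E'
from h import *
a=cv2.imread('pics/top0.png'); s=cv2.imread('pics/side0.png')
A=cv2.resize(a[145:305,195:395],None,fx=3.0,fy=3.0,interpolation=3)[:, :400*2]
B=cv2.resize(a[170:300,400:510],None,fx=3,fy=3,interpolation=3)
C=cv2.resize(s[160:325,190:370],None,fx=4,fy=3.6,interpolation=3)
cv2.imwrite('pics/c1.png',A); cv2.imwrite('pics/c2.png',C)
o=np.zeros((390+0,330,3),np.uint8); cv2.imwrite('pics/c3.png',B)
E
```

```text
(no output)
```

View pics/c1.png

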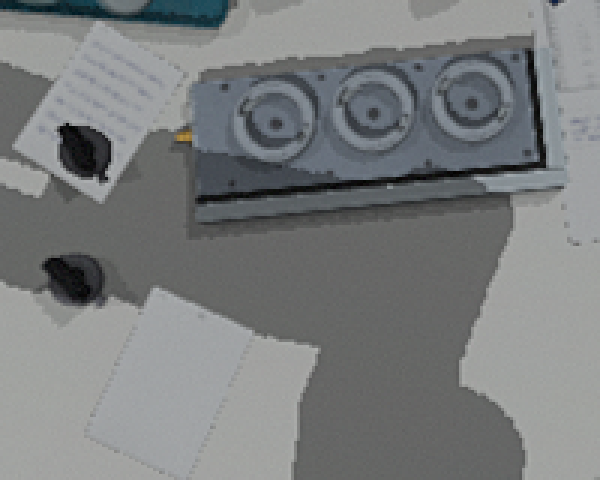

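View pics/c2.png

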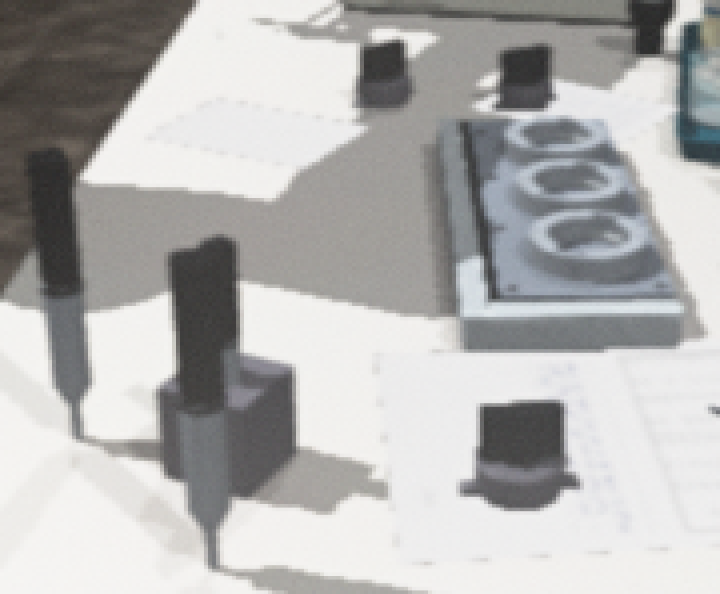

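View pics/c3.png

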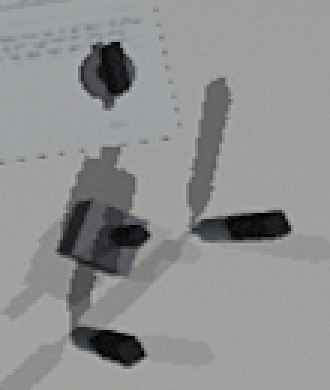

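```bash
cat >> h.py <<'E'
def go(x,y,z,yaw=None,st=None):
    """print shift & turn (fractions) from measured pose; yaw = world direction of tool y (mod pi), deg"""
    st=st or read_state(); Rm=R.from_rotvec(st['orientation']).as_matrix(); p=st['tool_pos']
    s=Rm.T@(np.array([x,y,z])-p)/.5
    cur=np.degrees(np.arctan2(Rm[1,1],Rm[0,1])); 
    out='shift %.4f %.4f %.4f'%tuple(s)+'  cur yaw %.2f'%cur
    if yaw is not None:
        d=(yaw-cur+90)%180-90
        Rt=R.from_euler('z',np.radians(cur+d)).as_matrix()@np.array([[0,1,0],[1,0,0],[0,0,-1.]])
        rv=R.from_matrix(Rm.T@Rt).as_rotvec()/(np.pi/2); out+='  turn %.4f %.4f %.4f (alt rz %+.3f)'%(*rv,rv[2]-np.sign(rv[2])*2)
    print(out)
E
python3 - <<'E'
from h import *
_,C=load('pics/top0.png')
def P(n,u,v,z): print(n,plane(C,(u,v),z).round(4))
P('c0',286.7,184.5,.0485);P('c1',319.3,181.7,.0485);P('c2',352.5,178,.0485)
P('H0',222.7,195,.056);P('H1',219.5,237,.056);P('H2',436.5,193,.056)
P('rest',429,246,.06);P('decA',425,279,0);P('decB',465,247,0)
P('bot',350,137,0);P('man -x+y',260,217,.03);P('man -x-y',383,207,.03)
_,S=load('pics/side0.png')
# decoy tops: intersect vertical above base; side crop fx4, fy3.6
for n,b,t in (('A',(190+78/4,160+438/3.6),(190+48/4,160+152/3.6)),('B',(190+213/4,160+568/3.6),(190+192/4,160+250/3.6))):
    p=plane(S,b,0); q=min(np.arange(.1,.3,.002),key=lambda h:abs(proj(S,p+[0,0,h])[1]-t[1])); print(n,p,q)
st=read_state()
go(.3,.12,.25,90)
print(R.from_rotvec(st['orientation']).as_matrix().round(3))
E
```

```text
c0 [0.5981 0.0688 0.0485]
c1 [ 0.6048 -0.0194  0.0485]
c2 [ 0.6139 -0.1088  0.0485]
H0 [0.5699 0.2402 0.056 ]
H1 [0.4575 0.2442 0.056 ]
H2 [ 0.5694 -0.3278  0.056 ]
rest [ 0.4315 -0.3004  0.06  ]
decA [ 0.3452 -0.3004  0.    ]
decB [ 0.4298 -0.4117  0.    ]
bot [ 0.7451 -0.1059  0.    ]
man -x+y [0.5125 0.1433 0.03  ]
man -x-y [ 0.537  -0.1904  0.03  ]
A [ 0.34078112 -0.29709018  0.        ] 0.18400000000000008
B [ 0.43198563 -0.40943857  0.        ] 0.18600000000000008
shift -0.5021 -0.7922 -0.0633  cur yaw 72.77  turn -0.0009 -0.0002 -0.1915 (alt rz +1.809)
[[-0.955  0.296 -0.001]
 [ 0.296  0.955 -0.001]
 [ 0.    -0.001 -1.   ]]
```

```bash
python3 -m crank '[[[1,-0.05,-0.09,-0.05,0,0,0],[1,-0.12,-0.2,-0.1,0,0,-0.05],[1,-0.18,-0.3,-0.1,0,0,-0.1],[1,-0.268,-0.446,-0.1,0,0,-0.19],[1,-0.268,-0.446,-0.1,0,0,-0.19]]]'
python3 -c "
from h import *
go(.45,.1,.25,90)"
```

```text
t: 0.78
tool_pos: [0.2401, 0.318, 0.2686]
orientation: [0.003, 3.141, -0.0]
force: [0.4, 0.4, -0.6]
opening: 0.0929
gripper_force: 0.0
shift -0.4206 -0.4353 0.0375  cur yaw 89.90  turn -0.0000 0.0005 -0.0011 (alt rz +1.999)
```

```bash
python3 -m crank '[[[1,-0.42,-0.436,0.037,0,0,0],[1,-0.42,-0.436,0.037,0,0,0],[1,-0.42,-0.436,0.037,0,0,0],[1,-0.42,-0.436,0.037,0,0,0],[1,-0.42,-0.436,0.037,0,0,0]]]'
python3 -m crank '[[[1,0,0,0,0,0,0],[1,0,0,0,0,0,0],[1,0,0,0,0,0,0],[1,0,0,0,0,0,0],[1,0,0,0,0,0,0]]]'
python3 -c "
from h import *
snap('wrist','pics/w1.png')"
```

```text
t: 1.4
tool_pos: [0.4503, 0.0998, 0.2499]
orientation: [0.005, 3.141, 0.0]
force: [0.1, 1.2, -0.1]
opening: 0.0928
gripper_force: 0.0
t: 2.02
tool_pos: [0.4489, 0.1025, 0.2504]
orientation: [0.002, 3.141, 0.0]
force: [-0.1, 0.3, -0.6]
opening: 0.0929
gripper_force: 0.0
```

View pics/w1.png

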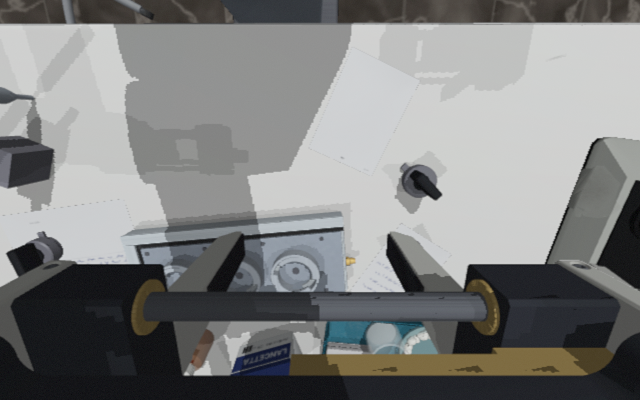

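```bash
python3 -m crank '[[[1,-0.42,-0.14,0.02,0,0,0],[1,-0.42,-0.14,0.02,0,0,0],[1,-0.42,-0.14,0.02,0,0,0],[1,-0.42,-0.14,0.02,0,0,0],[1,-0.42,-0.14,0.02,0,0,0]]]'
python3 -m crank '[[[1,0,0,0,0,0,0],[1,0,0,0,0,0,0],[1,0,0,0,0,0,0],[1,0,0,0,0,0,0],[1,0,0,0,0,0,0]]]'
python3 -c "
from h import *
snap('wrist','pics/w2.png')"
```

```text
t: 2.7
tool_pos: [0.6599, 0.0305, 0.2381]
orientation: [-0.006, -3.139, 0.0]
force: [-0.1, 0.1, -0.9]
opening: 0.093
gripper_force: 0.0
t: 3.32
tool_pos: [0.6589, 0.0315, 0.2404]
orientation: [0.003, 3.141, 0.0]
force: [-0.2, -0.3, -0.5]
opening: 0.093
gripper_force: 0.0
```

View pics/w2.png

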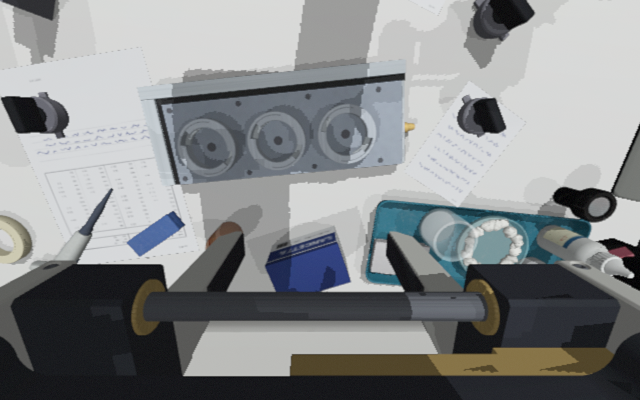

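```bash
python3 - <<'E'
from h import *
im,C=load('pics/w2.png')
print(im[75:110:3,300], im[160,160:190:3])
g=im.max(2)
m=((g<45)*255).astype(np.uint8); m[:, :140]=0; m[:,410:]=0; m[:55]=0; m[195:]=0
n,l,s,c=cv2.connectedComponentsWithStats(m)
for i in range(1,n):
    if s[i,4]>4: print(s[i],c[i].round(1),plane(C,c[i],.03).round(4))
E
```

```text
[[151 147 141]
 [149 145 139]
 [149 144 139]
 [ 61  59  56]
 [ 32  31  32]
 [ 66  59  57]
 [125 116 109]
 [125 116 110]
 [125 116 109]
 [126 117 109]
 [127 117 110]
 [125 116 110]] [[197 193 185]
 [200 195 188]
 [202 198 191]
 [114 110 105]
 [ 40  40  37]
 [149 139 129]
 [143 132 123]
 [132 124 117]
 [193 184 177]
 [140 134 127]]
[ 167   74  237   29 1157] [284.6  88.5] [ 0.5438 -0.0071  0.03  ]
[164 132  12  40  68] [170.  152.8] [ 0.6241 -0.1643  0.03  ]
[174 173   4   6  11] [175.6 175.1] [ 0.6546 -0.1612  0.03  ]
```

```bash
cat > man.py <<'E'
from h import *
from scipy.optimize import least_squares
def seam(fn):
    im,C=load(fn); g=im.max(2).astype(float); w=np.clip(90-g,0,None)
    L=[plane(C,(u,(np.arange(70,112)*w[70:112,u]).sum()/w[70:112,u].sum()),.026)[:2] for u in range(185,395,3)]
    S=[plane(C,((np.arange(155,185)*w[v,155:185]).sum()/w[v,155:185].sum(),v),.026)[:2] for v in range(115,172,3)]
    def fit(P):
        P=np.array(P,np.float32)
        for _ in range(3):
            vx,vy,x0,y0=cv2.fitLine(P,cv2.DIST_HUBER,0,.01,.01).ravel(); d=np.array([vx,vy]); r=(P-[x0,y0])@[-vy,vx]; k=abs(r)<max(.001,2*r.std()); 
            P2=P[k]; 
            if k.all(): break
            P=P2
        return d,np.array([x0,y0]),r.std(),len(P)
    a=fit(L); b=fit(S); return a,b
def circ(fn,c,z,r):
    im,C=load(fn); e=cv2.Canny(cv2.GaussianBlur(im,(3,3),0),40,100); v,u=np.nonzero(e[60:200,140:410]); 
    P=np.array([plane(C,(a+140,b+60),z)[:2] for a,b in zip(u,v)]); c=np.array(c)
    for tol in (.006,.004,.003):
        Q=P[abs(np.linalg.norm(P-c,axis=1)-r)<tol]
        c=least_squares(lambda c:np.linalg.norm(Q-c,axis=1)-r,c,loss='soft_l1',f_scale=.001).x
    return c,len(Q),np.median(abs(np.linalg.norm(Q-c,axis=1)-r))
if __name__=='__main__':
    a,b=seam('pics/w2.png'); print(a,b)
    dl=a[0]*np.sign(a[0][1]); ds=b[0]*np.sign(b[0][0])
    print('yaw long',np.degrees(np.arctan2(-dl[0],dl[1])),'short',np.degrees(np.arctan2(ds[1],ds[0])))
    yaw=np.arctan2(-dl[0],dl[1]); ex=np.array([np.cos(yaw),np.sin(yaw)]); ey=np.array([-ex[1],ex[0]])
    corner=a[1]+dl*np.linalg.solve(np.c_[dl,-ds],b[1]-a[1])[0]
    o=corner+.045*ex+.148*ey; print('corner',corner,'origin',o)
    for y in (.09,0,-.09):
        p=o+.018*ex+y*ey; print('port',p.round(4),circ('pics/w2.png',p,.0485,.037),circ('pics/w2.png',p,.0485,.026))
E
python3 man.py
```

```text
(array([ 0.09283895, -0.99568117], dtype=float32), array([ 0.5459249 , -0.03282237], dtype=float32), np.float32(0.00017053493), 67) (array([0.9958908 , 0.09056255], dtype=float32), array([ 0.6204814 , -0.16674389], dtype=float32), np.float32(9.842155e-05), 16)
yaw long 5.326951 short 5.195971
corner [ 0.55893385 -0.1723408 ] origin [ 0.5899993  -0.02080223]
port [0.5996 0.0705] (array([0.59957845, 0.07119243]), 221, np.float64(0.000551185395166881)) (array([0.59910281, 0.07058431]), 164, np.float64(0.0005174436823280025))
port [ 0.6079 -0.0191] (array([ 0.60792853, -0.01852499]), 208, np.float64(0.0004564160724396561)) (array([ 0.60767457, -0.01836608]), 161, np.float64(0.000528784648946342))
port [ 0.6163 -0.1087] (array([ 0.6162365 , -0.10803549]), 229, np.float64(0.0005105861731688061)) (array([ 0.61614933, -0.10750521]), 160, np.float64(0.0005702128743189771))
```

```bash
python3 -c "
from h import *
go(.6,.24,.21,90)"
python3 -m crank '[[[1,0.118,0.416,0.06,0,0,0],[1,0.118,0.416,0.06,0,0,0],[1,0.118,0.416,0.06,0,0,0],[1,0.118,0.416,0.06,0,0,0],[1,0.118,0.416,0.06,0,0,0]]]'
python3 -m crank '[[[1,0,0,0,0,0,0],[1,0,0,0,0,0,0],[1,0,0,0,0,0,0],[1,0,0,0,0,0,0],[1,0,0,0,0,0,0]]]'
python3 -c "
from h import *
im,C=snap('wrist','pics/w3.png')
cv2.imwrite('pics/w3c.png',cv2.resize(im[:230,180:470,::-1],None,fx=2.6,fy=2.6,interpolation=3))"
```

```text
shift 0.1188 0.4168 0.0607  cur yaw 89.87  turn 0.0000 0.0002 -0.0014 (alt rz +1.999)
t: 4.0
tool_pos: [0.5992, 0.2419, 0.2095]
orientation: [0.002, -3.141, -0.0]
force: [-0.1, -1.0, 0.7]
opening: 0.093
gripper_force: 0.0
t: 4.62
tool_pos: [0.6006, 0.2392, 0.2102]
orientation: [0.004, 3.142, -0.0]
force: [0.7, 0.8, -1.0]
opening: 0.093
gripper_force: 0.0
```

View pics/w3c.png

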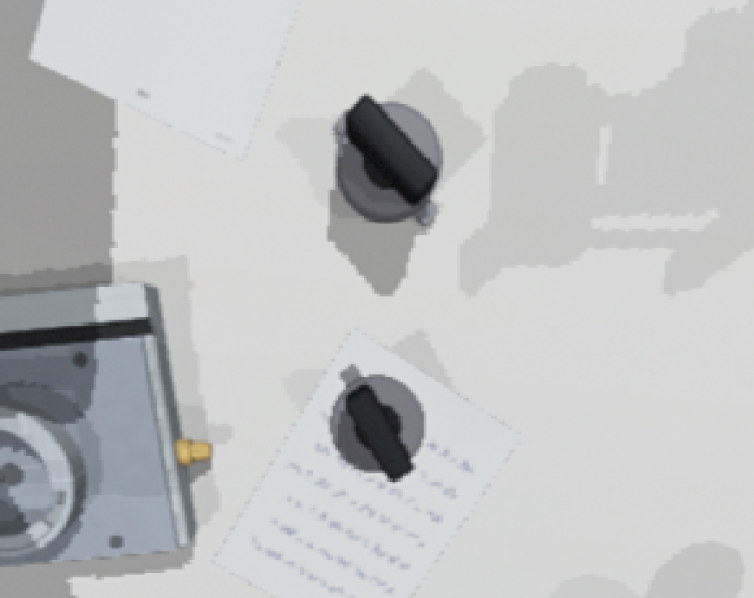

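```bash
cat > hold.py <<'E'
from man import *
def holder(fn,px,thr=52,show=True):
    im,C=load(fn); g=im.max(2); u,v=map(int,px)
    x0=max(u-45,0);y0=max(v-45,0)
    m=np.zeros_like(g); m[y0:v+45,x0:u+45]=(g[y0:v+45,x0:u+45]<thr)*255
    n,l,s,c=cv2.connectedComponentsWithStats(m); i=1+np.argmin([np.hypot(*(c[k]-px))-.05*s[k,4] for k in range(1,n)])
    vv,uu=np.nonzero(l==i); P=np.array([plane(C,q,.056)[:2] for q in zip(uu,vv)],np.float32)
    (cx,cy),(w,h),a=cv2.minAreaRect(P*1000); 
    if w<h: a+=90
    cen=np.array([cx,cy])/1000
    pca=np.linalg.svd(P-P.mean(0))[2][0]; pa=np.degrees(np.arctan2(pca[1],pca[0]))%180
    e=cv2.Canny(cv2.GaussianBlur(im,(3,3),0),30,80); v2,u2=np.nonzero(e[y0:v+45,x0:u+45])
    Q=np.array([plane(C,(b+x0,d+y0),.024)[:2] for b,d in zip(u2,v2)]); c0=np.array(plane(C,px,.024)[:2])
    for tol in (.008,.004,.003,.002):
        k=Q[abs(np.linalg.norm(Q-c0,axis=1)-.024)<tol]; c0=least_squares(lambda c:np.linalg.norm(k-c,axis=1)-.024,c0,loss='soft_l1',f_scale=.001).x
    print('wing cen',cen.round(4),'size',round(w,1),round(h,1),'angle',round(a%180,1),'pca',round(pa,1),'| disc',c0.round(4),len(k),'res',np.median(abs(np.linalg.norm(k-c0,axis=1)-.024)).round(5))
    return c0,a%180
if __name__=='__main__':
    import sys
    for a in sys.argv[2:]: holder(sys.argv[1],tuple(map(float,a.split(','))))
E
python3 hold.py pics/w3.png 325.5,163 330,62; python3 hold.py pics/w2.png 35,115
python3 - <<'E'
from h import *
im,C=load('pics/w3.png')
f=lambda x,y,z:plane(C,(180+x/2.6,y/2.6),z)[:2]
for n,a,b in (('H0',(350,373),None),('H1',(340,132),(427,213))):
    A=f(*a,.006);print(n,A); 
    if b is not None: B=f(*b,.006); print(B,(A+B)/2,np.degrees(np.arctan2(*(A-B)[::-1])))
E
```

```text
wing cen [0.5748 0.2516] size 42.8 19.1 angle 38.9 pca 29.1 | disc [0.5765 0.2511] 126 res 0.00053
wing cen [0.4637 0.2525] size 42.8 18.9 angle 48.2 pca 46.4 | disc [0.4598 0.2551] 138 res 0.00064
wing cen [ 0.5743 -0.3177] size 41.0 45.3 angle 92.7 pca 53.2 | disc [ 0.5745 -0.3336] 86 res 0.00052
H0 [0.55350034 0.23840528]
H1 [0.44401533 0.23425947]
[0.47882576 0.27536156] [0.46142054 0.25481051] -130.26212994469705
```

```bash
python3 -c "
from h import *
go(.5765,.2511,.10,119); print(read_state()['q'])"
```

```text
shift 0.0481 0.0233 0.2203  cur yaw 89.85  turn 0.0000 0.0000 -0.3239 (alt rz +1.676)
[ 2.99989518e-01  2.58936935e-01  1.35838806e+00  1.15428416e-05
  1.52424096e+00 -1.26821558e+00]
```

```bash
python3 -m crank '[[[1,0.024,0.012,0.02,0,0,0.11],[1,0.048,0.023,0.04,0,0,0.22],[1,0.048,0.023,0.06,0,0,0.33],[1,0.048,0.023,0.08,0,0,0.44],[1,0.048,0.023,0.1,0,0,0.56]]]' >/dev/null
python3 -m crank '[[[1,0,0,0.02,0,0,0.11],[1,0,0,0.04,0,0,0.22],[1,0,0,0.06,0,0,0.33],[1,0,0,0.06,0,0,0.44],[1,0,0,0.06,0,0,0.56]]]' >/dev/null
python3 -m crank '[[[1,0,0,0,0,0,0.12],[1,0,0,0,0,0,0.23],[1,0,0,0,0,0,0.34],[1,0,0,0,0,0,0.45],[1,0,0,0,0,0,0.556]]]' >/dev/null
python3 -m crank '[[[1,0,0,0,0,0,0],[1,0,0,0,0,0,0],[1,0,0,0,0,0,0],[1,0,0,0,0,0,0],[1,0,0,0,0,0,0]]]'
python3 -c "
from h import *
go(.5765,.2511,.030,-61)"
```

```text
t: 7.18
tool_pos: [0.5765, 0.2511, 0.1301]
orientation: [3.04, 0.791, -0.0]
force: [0.1, 0.1, 0.2]
opening: 0.093
gripper_force: 0.0
shift 0.0000 -0.0000 0.2003  cur yaw -60.83  turn 0.0000 0.0000 0.0019 (alt rz -1.998)
```

```bash
python3 -m crank '[[[1,0,0,0.05,0,0,0],[1,0,0,0.1,0,0,0],[1,0,0,0.15,0,0,0],[1,0,0,0.19,0,0,0],[1,0,0,0.202,0,0,0]]]' 
python3 -m crank '[[[-1,0,0,0,0,0,0],[-1,0,0,0,0,0,0],[-1,0,0,0,0,0,0],[-1,0,0,0,0,0,0],[-1,0,0,0,0,0,0]]]' 30
python3 -m crank '[[[-1,0,0,0,0,0,0],[-1,0,0,0,0,0,0],[-1,0,0,0,0,0,0],[-1,0,0,0,0,0,0],[-1,0,0,0,0,0,0]]]' 40
python3 -c "
from h import *
snap('wrist','pics/w4.png')"
```

```text
t: 7.8
tool_pos: [0.5754, 0.2507, 0.0274]
orientation: [3.04, 0.79, -0.004]
force: [-0.7, -0.1, 0.7]
opening: 0.0929
gripper_force: 0.0
t: 8.43
tool_pos: [0.5766, 0.2511, 0.0294]
orientation: [-3.041, -0.79, -0.001]
force: [-0.0, -0.0, -0.7]
opening: 0.0479
gripper_force: 0.0
t: 9.05
tool_pos: [0.5765, 0.2511, 0.0291]
orientation: [3.041, 0.79, -0.0]
force: [0.1, 0.7, 0.1]
opening: 0.0138
gripper_force: 40.0
```

View pics/w4.png

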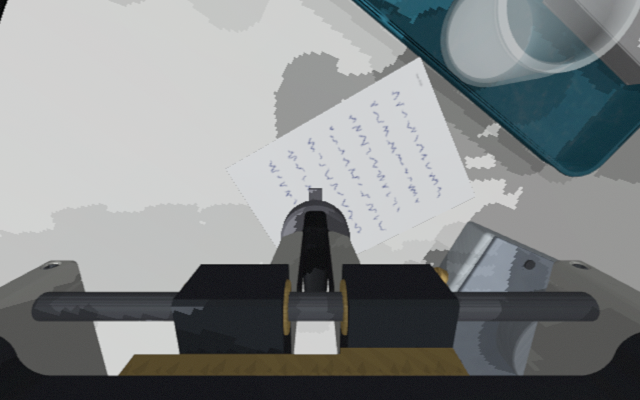

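```bash
cat > off.py <<'E'
# tool-frame offset of held holder along tool x from the lug end: args file, holder underside z
from h import *
import sys
im,C=load(sys.argv[1]); zb=float(sys.argv[2]); st=read_state(); Rm=R.from_rotvec(st['orientation']).as_matrix()
g=im.max(2)
print([int(x) for x in g[176:206,315]])
for v in (186,187,188,189,190): print(v,[(Rm.T@(plane(C,(315.5,v),zb+z)-st['tool_pos']))[:2].round(4) for z in (0,.006)])
E
python3 off.py pics/w4.png 0
python3 -c "
from h import *
go(.5995,.0710,.13,-24.7)"
```

```text
[214, 214, 214, 214, 214, 214, 214, 214, 214, 214, 215, 208, 102, 104, 135, 96, 91, 92, 91, 91, 91, 93, 91, 81, 62, 58, 60, 60, 61, 75]
186 [array([0.0328, 0.0009]), array([0.0342, 0.0009])]
187 [array([0.032 , 0.0009]), array([0.0335, 0.0009])]
188 [array([0.0313, 0.0009]), array([0.0327, 0.0009])]
189 [array([0.0305, 0.0009]), array([0.032 , 0.0009])]
190 [array([0.0298, 0.0009]), array([0.0313, 0.0009])]
shift -0.1351 0.3370 -0.2019  cur yaw -60.86  turn -0.0001 0.0001 -0.4018 (alt rz +1.598)
```

```bash
python3 -m crank '[[[-1,0,0,-0.06,0,0,0],[-1,0,0,-0.12,0,0,0],[-1,0,0,-0.2,0,0,-0.1],[-1,0,0,-0.2,0,0,-0.2],[-1,-0.06,0.15,-0.2,0,0,-0.3]]]' >/dev/null
python3 -c "
from h import *
go(.5993,.0705,.115,-24.7)"
```

```text
shift -0.1871 0.1579 0.0299  cur yaw -33.25  turn 0.0005 -0.0015 -0.0950 (alt rz +1.905)
```

```bash
python3 -m crank '[[[-1,-0.09,0.08,0,0,0,-0.095],[-1,-0.187,0.158,0,0,0,-0.095],[-1,-0.187,0.158,0.02,0,0,-0.095],[-1,-0.187,0.158,0.02,0,0,-0.095],[-1,-0.187,0.158,0.02,0,0,-0.095]]]' >/dev/null
python3 -m crank '[[[-1,0,0,0,0,0,0],[-1,0,0,0,0,0,0],[-1,0,0,0,0,0,0],[-1,0,0,0,0,0,0],[-1,0,0,0,0,0,0]]]'
python3 -c "
from h import *
go(.5993,.0705,.065,-24.7)"
```

```text
t: 10.98
tool_pos: [0.598, 0.0674, 0.1191]
orientation: [-2.654, -1.681, 0.0]
force: [-0.3, 0.3, -0.8]
opening: 0.0138
gripper_force: 40.0
shift 0.0067 -0.0002 0.1083  cur yaw -25.31  turn -0.0000 0.0000 -0.0068 (alt rz +1.993)
```

```bash
python3 -m crank '[[[-1,0.0067,0,0.01,0,0,-0.007],[-1,0.0067,0,0.03,0,0,-0.007],[-1,0.0067,0,0.045,0,0,-0.007],[-1,0.0067,0,0.06,0,0,-0.007],[-1,0.0067,0,0.07,0,0,-0.007]]]'
python3 -m crank '[[[-1,0,0,0.01,0,0,0],[-1,0,0,0.02,0,0,0],[-1,0,0,0.03,0,0,0],[-1,0,0,0.038,0,0,0],[-1,0,0,0.038,0,0,0]]]'
python3 -c "
from h import *
go(.5993,.0705,.065,-24.7)"
```

```text
t: 11.6
tool_pos: [0.5991, 0.0704, 0.0833]
orientation: [-2.645, -1.695, 0.001]
force: [0.4, 0.1, -1.1]
opening: 0.0135
gripper_force: 40.0
t: 12.22
tool_pos: [0.5991, 0.0705, 0.0647]
orientation: [-2.644, -1.695, 0.001]
force: [0.6, 0.1, -1.7]
opening: 0.0135
gripper_force: 40.0
shift 0.0002 0.0004 -0.0007  cur yaw -24.68  turn -0.0004 0.0002 0.0003 (alt rz -2.000)
```

```bash
python3 -m crank '[[[-1,0,0,0.003,0,0,0.06],[-1,0,0,0.003,0,0,0.12],[-1,0,0,0.003,0,0,0.19],[-1,0,0,0.003,0,0,0.26],[-1,0,0,0.003,0,0,0.33]]]'
python3 -m crank '[[[-1,0,0,0.001,0,0,0.07],[-1,0,0,0.001,0,0,0.14],[-1,0,0,0.001,0,0,0.21],[-1,0,0,0.001,0,0,0.28],[-1,0,0,0.001,0,0,0.337]]]'
python3 -m crank '[[[-1,0,0,0,0,0,0],[-1,0,0,0.003,0,0,0],[-1,0,0,0.006,0,0,0],[-1,0,0,0.009,0,0,0],[-1,0,0,0.009,0,0,0]]]'
python3 -c "
from h import *
go(.5993,.0705,.058,-84.7)"
```

```text
t: 12.85
tool_pos: [0.5998, 0.0704, 0.0641]
orientation: [2.993, 0.955, 0.001]
force: [-0.2, -0.0, -0.8]
opening: 0.0137
gripper_force: 40.0
t: 13.48
tool_pos: [0.5998, 0.0704, 0.0636]
orientation: [3.138, 0.14, 0.001]
force: [0.2, 0.2, -0.2]
opening: 0.0136
gripper_force: 40.0
t: 14.1
tool_pos: [0.5995, 0.0705, 0.059]
orientation: [3.138, 0.146, 0.0]
force: [-1.6, 0.4, 4.2]
opening: 0.0137
gripper_force: 40.0
shift -0.0004 -0.0000 0.0020  cur yaw -84.69  turn 0.0000 -0.0001 0.0002 (alt rz -2.000)
```

```bash
python3 -m crank '[[[0,0,0,0,0,0,0],[0,0,0,0,0,0,0],[0,0,0,0,0,0,0],[0.3,0,0,-0.06,0,0,0],[1,0,0,-0.15,0,0,0]]]'
python3 -m crank '[[[1,0,0,-0.1,0,0,0],[1,0,0,-0.15,0,0,0],[1,0,0,-0.15,0,0,0],[1,0,0,-0.15,0,0,0],[1,0,0,-0.15,0,0,0]]]'
python3 -c "
from h import *
snap('wrist','pics/w5.png')
go(.41,.235,.2,-55)"
```

```text
t: 14.72
tool_pos: [0.5978, 0.0704, 0.1323]
orientation: [-3.138, -0.145, 0.007]
force: [0.5, 0.9, -0.0]
opening: 0.059
gripper_force: 0.0
t: 15.35
tool_pos: [0.5983, 0.0704, 0.2062]
orientation: [-3.138, -0.145, 0.006]
force: [-0.0, 0.2, -1.4]
opening: 0.0931
gripper_force: 0.0
shift -0.3448 -0.3624 0.0142  cur yaw -84.71  turn -0.0007 0.0020 -0.3301 (alt rz +1.670)
```

View pics/w5.png

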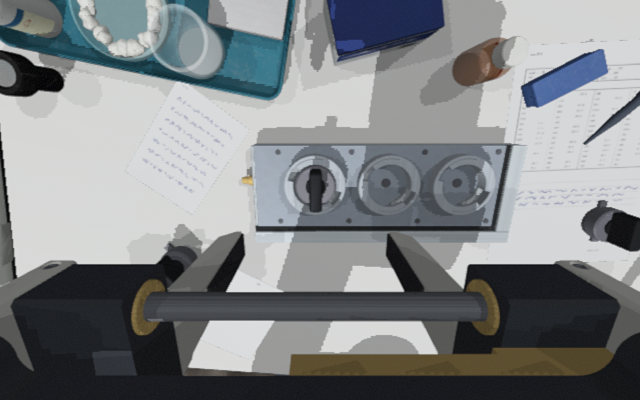

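```bash
python3 -m crank '[[[1,-0.08,-0.08,0,0,0,0],[1,-0.16,-0.17,0,0,0,-0.08],[1,-0.26,-0.27,0,0,0,-0.16],[1,-0.345,-0.362,0.014,0,0,-0.24],[1,-0.345,-0.362,0.014,0,0,-0.33]]]' >/dev/null
python3 -m crank '[[[1,0,0,0,0,0,0],[1,0,0,0,0,0,0],[1,0,0,0,0,0,0],[1,0,0,0,0,0,0],[1,0,0,0,0,0,0]]]'
python3 - <<'E'
from h import *
im,C=snap('wrist','pics/w6.png')
p=proj(C,[.4598,.2551,.024]); print(p,proj(C,[.5765,.2511,.024])); u,v=map(int,p)
np.save('p.npy',p)
E
python3 hold.py pics/w6.png $(python3 -c "
import numpy as np;p=np.load('p.npy');print('%.1f,%.1f'%tuple(p))")
python3 -c "
from h import *
im,C=load('pics/w6.png');p=np.load('p.npy').astype(int);cv2.imwrite('pics/w6c.png',cv2.resize(im[max(0,p[1]-70):p[1]+70,p[0]-70:p[0]+70],None,fx=4,fy=4,interpolation=3))"
```

```text
t: 16.65
tool_pos: [0.4113, 0.2345, 0.2016]
orientation: [2.997, 0.943, -0.0]
force: [0.6, 1.3, 0.1]
opening: 0.0928
gripper_force: 0.0
[323.4985802 142.4130436] [386.58659608  57.57764463]
wing cen [0.4593 0.2567] size 41.4 19.8 angle 32.9 pca 45.6 | disc [0.459  0.2558] 145 res 0.00053
```

View pics/w6c.png

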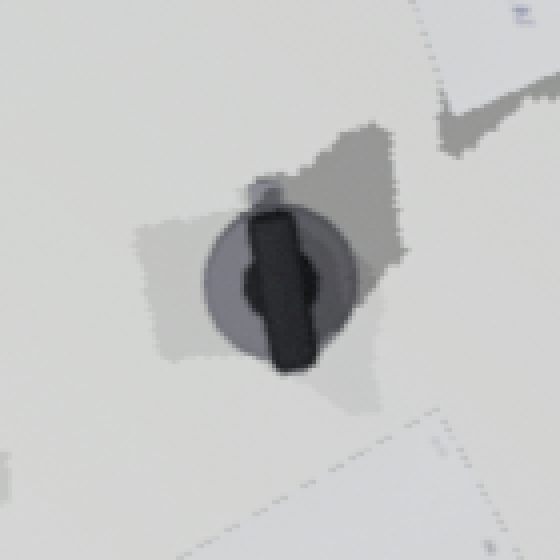

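```bash
python3 -c "
from h import *
im,C=load('pics/w6.png');p=np.load('p.npy').astype(int)
f=lambda x,y,z:plane(C,(p[0]-70+x/4,p[1]-70+y/4),z)[:2]
a,b=f(272,213,.056),f(297,370,.056);print(np.degrees(np.arctan2(*(a-b)[::-1])),np.linalg.norm(a-b),(a+b)/2)
l=f(266,185,.006);print(np.degrees(np.arctan2(*(l-[.459,.2558])[::-1])),np.linalg.norm(l-[.459,.2558]))
go(.459,.2557,.12,-42)"
```

```text
44.56663423154065 0.04340165188974407 [0.45927126 0.25494243]
42.23294008394324 0.028732608193127715
shift 0.1026 0.0201 0.1632  cur yaw -55.06  turn -0.0000 0.0001 -0.1452 (alt rz +1.855)
```

```bash
python3 -m crank '[[[1,0.1026,0.02,0.05,0,0,-0.117],[1,0.1026,0.02,0.1,0,0,-0.117],[1,0.1026,0.02,0.2,0,0,-0.117],[1,0.1026,0.02,0.25,0,0,-0.117],[1,0.1026,0.02,0.28,0,0,-0.117]]]' >/dev/null
python3 -m crank '[[[1,0,0,0.03,0,0,0],[1,0,0,0.05,0,0,0],[1,0,0,0.065,0,0,0],[1,0,0,0.065,0,0,0],[0,0,0,0.065,0,0,0]]]' 40
python3 -c "
from h import *
go(.459,.2557,.029,-44.5)"
```

```text
t: 17.95
tool_pos: [0.4592, 0.2562, 0.0297]
orientation: [-2.897, -1.215, -0.001]
force: [-0.3, -0.9, -0.2]
opening: 0.0872
gripper_force: 0.0
shift -0.0010 0.0005 0.0015  cur yaw -44.48  turn 0.0002 -0.0005 0.0002 (alt rz -2.000)
```

```bash
python3 -m crank '[[[-1,-0.001,0,0,0,0,0],[-1,-0.001,0,0,0,0,0],[-1,-0.001,0,0,0,0,0],[-1,-0.001,0,0,0,0,0],[-1,-0.001,0,0,0,0,0]]]' 40 >/dev/null
python3 -m crank '[[[-1,0,0,0,0,0,0],[-1,0,0,0,0,0,0],[-1,0,0,0,0,0,0],[-1,0,0,0,0,0,0],[-1,0,0,0,0,0,0]]]'
python3 -c "
from h import *
snap('wrist','pics/w7.png')
go(.6078,-.0186,.13,-24.7)"
python3 off.py pics/w7.png 0
```

```text
t: 19.2
tool_pos: [0.4583, 0.2557, 0.0291]
orientation: [-2.897, -1.215, 0.0]
force: [0.1, 0.2, -1.0]
opening: 0.0136
gripper_force: 40.0
shift -0.1819 0.5976 -0.2019  cur yaw -44.48  turn -0.0000 0.0001 -0.2198 (alt rz +1.780)
[121, 121, 121, 120, 121, 120, 121, 121, 120, 121, 120, 117, 85, 59, 69, 68, 72, 72, 70, 70, 70, 72, 70, 72, 67, 56, 56, 55, 56, 57]
186 [array([0.0325, 0.001 ]), array([0.034 , 0.0009])]
187 [array([0.0318, 0.001 ]), array([0.0333, 0.0009])]
188 [array([0.0311, 0.001 ]), array([0.0325, 0.0009])]
189 [array([0.0303, 0.0009]), array([0.0318, 0.0009])]
190 [array([0.0296, 0.0009]), array([0.0311, 0.0009])]
```

```bash
python3 -m crank '[[[-1,0,0,-0.08,0,0,0],[-1,0,0,-0.18,0,0,0],[-1,0,0,-0.24,0,0,-0.05],[-1,-0.03,0.1,-0.24,0,0,-0.12],[-1,-0.067,0.22,-0.24,0,0,-0.22]]]' >/dev/null
python3 -c "
from h import *
go(.6076,-.0191,.14,-24.7)"
```

```text
shift -0.2402 0.3137 0.0202  cur yaw -24.26  turn 0.0008 -0.0008 0.0049 (alt rz -1.995)
```

```bash
python3 -m crank '[[[-1,-0.07,0.09,0,0,0,0],[-1,-0.15,0.19,0,0,0,0],[-1,-0.2,0.26,0,0,0,0],[-1,-0.24,0.314,0.02,0,0,0],[-1,-0.24,0.314,0.02,0,0,0]]]' >/dev/null
python3 -m crank '[[[-1,0,0,0.02,0,0,0],[-1,0,0,0.04,0,0,0],[-1,0,0,0.06,0,0,0],[-1,0,0,0.06,0,0,0],[-1,0,0,0.06,0,0,0]]]'
python3 -c "
from h import *
go(.6076,-.0191,.0645,-24.7)"
```

```text
t: 21.12
tool_pos: [0.6059, -0.0194, 0.1093]
orientation: [2.644, 1.696, 0.0]
force: [-0.6, -0.3, -1.0]
opening: 0.0134
gripper_force: 40.0
shift 0.0020 0.0029 0.0896  cur yaw -24.66  turn 0.0001 -0.0000 0.0005 (alt rz -2.000)
```

```bash
python3 -m crank '[[[-1,0.002,0.003,0.01,0,0,0],[-1,0.002,0.003,0.02,0,0,0],[-1,0.002,0.003,0.035,0,0,0],[-1,0.002,0.003,0.05,0,0,0],[-1,0.002,0.003,0.06,0,0,0]]]'
python3 -m crank '[[[-1,0,0,0.01,0,0,0],[-1,0,0,0.02,0,0,0],[-1,0,0,0.03,0,0,0],[-1,0,0,0.03,0,0,0],[-1,0,0,0.03,0,0,0]]]'
python3 -c "
from h import *
go(.6076,-.0191,.0645,-24.7)"
```

```text
t: 21.75
tool_pos: [0.6071, -0.0194, 0.0782]
orientation: [-2.644, -1.695, 0.001]
force: [0.3, 0.1, -0.8]
opening: 0.0135
gripper_force: 40.0
t: 22.38
tool_pos: [0.6077, -0.0194, 0.0641]
orientation: [2.645, 1.695, 0.0]
force: [0.7, -0.6, -0.7]
opening: 0.0135
gripper_force: 40.0
shift 0.0005 -0.0003 -0.0008  cur yaw -24.68  turn 0.0001 -0.0000 0.0002 (alt rz -2.000)
```

Same twist and drop, then release and lift.

```bash
python3 -m crank '[[[-1,0,0,0.001,0,0,0.06],[-1,0,0,0.001,0,0,0.12],[-1,0,0,0.001,0,0,0.19],[-1,0,0,0.001,0,0,0.26],[-1,0,0,0.001,0,0,0.33]]]'
python3 -m crank '[[[-1,0,0,0,0,0,0.07],[-1,0,0,0,0,0,0.14],[-1,0,0,0,0,0,0.21],[-1,0,0,0,0,0,0.28],[-1,0,0,0,0,0,0.337]]]'
python3 -m crank '[[[-1,0,0,0,0,0,0],[-1,0,0,0.003,0,0,0],[-1,0,0,0.006,0,0,0],[-1,0,0,0.01,0,0,0],[-1,0,0,0.01,0,0,0]]]'
python3 -m crank '[[[0,0,0,0,0,0,0],[0,0,0,0,0,0,0],[0,0,0,0,0,0,0],[0.3,0,0,-0.06,0,0,0],[1,0,0,-0.15,0,0,0]]]'
python3 -m crank '[[[1,0,0,-0.1,0,0,0],[1,0,0,-0.15,0,0,0],[1,0,0,-0.15,0,0,0],[1,0,0,-0.15,0,0,0],[1,0,0,-0.15,0,0,0]]]'
python3 - <<'E'
from h import *
im,C=snap('wrist','pics/w8.png')
print(proj(C,[.5745,-.3336,.024]),proj(C,[.6078,-.0186,.054]),proj(C,[.5995,.071,.054]))
go(.53,-.34,.2,-85)
E
```

```text
t: 23.0
tool_pos: [0.608, -0.0194, 0.0641]
orientation: [2.992, 0.955, 0.001]
force: [-0.2, -0.4, 2.0]
opening: 0.0138
gripper_force: 40.0
t: 23.62
tool_pos: [0.6077, -0.0194, 0.0637]
orientation: [3.138, 0.14, 0.0]
force: [0.0, 0.4, -0.6]
opening: 0.0138
gripper_force: 40.0
t: 24.25
tool_pos: [0.6077, -0.0193, 0.0591]
orientation: [-3.138, -0.146, -0.0]
force: [-1.4, 0.3, 3.6]
opening: 0.014
gripper_force: 40.0
t: 24.88
tool_pos: [0.606, -0.0192, 0.1323]
orientation: [-3.138, -0.145, 0.007]
force: [0.8, 0.2, 0.2]
opening: 0.0594
gripper_force: 0.0
t: 25.5
tool_pos: [0.6064, -0.0192, 0.2062]
orientation: [-3.138, -0.145, 0.006]
force: [0.0, -1.0, -0.5]
opening: 0.0928
gripper_force: 0.0
[545.06281564 226.53901376] [314.50103767 187.26040493] [238.30548259 187.33138916]
shift -0.2115 0.6247 0.0131  cur yaw -84.71  turn -0.0004 0.0021 0.0032 (alt rz -1.997)
```

View pics/w8.png

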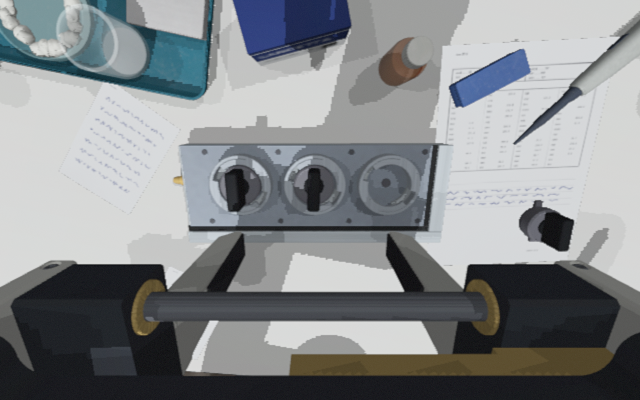

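```bash
python3 -m crank '[[[1,-0.04,0.12,0,0,0,0],[1,-0.08,0.24,0,0,0,0],[1,-0.12,0.36,0,0,0,0],[1,-0.16,0.48,0,0,0,0],[1,-0.21,0.6,0.013,0,0,0]]]' >/dev/null
python3 -m crank '[[[1,0,0.024,0,0,0,0],[1,0,0.024,0,0,0,0],[1,0,0.024,0,0,0,0],[1,0,0.024,0,0,0,0],[1,0,0.024,0,0,0,0]]]'
python3 - <<'E'
from h import *
im,C=snap('wrist','pics/w9.png')
p=proj(C,[.5745,-.3336,.024]).astype(int); np.save('p.npy',p); print(p)
cv2.imwrite('pics/w9c.png',cv2.resize(im[p[1]-70:p[1]+70,p[0]-70:p[0]+70,::-1],None,fx=4,fy=4,interpolation=3))
from hold import holder
holder('pics/w9.png',tuple(p))
E
```

```text
t: 26.8
tool_pos: [0.534, -0.3331, 0.2029]
orientation: [3.138, 0.147, 0.0]
force: [0.0, -0.6, -0.1]
opening: 0.093
gripper_force: 0.0
[318 151]
wing cen [ 0.5768 -0.3356] size 42.3 19.1 angle 5.3 pca 9.0 | disc [ 0.5752 -0.3358] 137 res 0.00056
```

View pics/w9c.png

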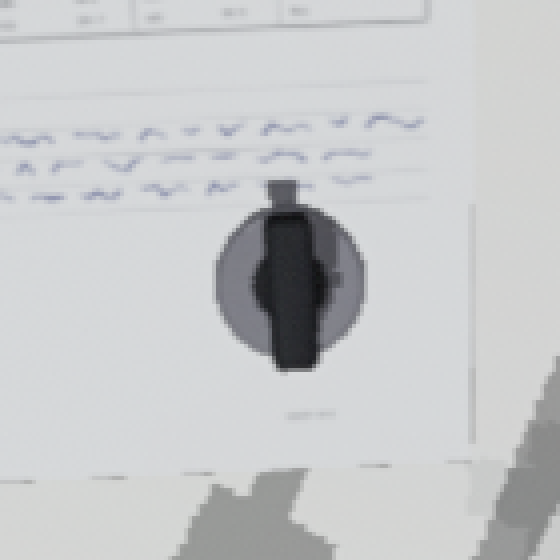

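```bash
python3 -c "
from h import *
go(.5752,-.3358,.029,-81.5)"
```

```text
shift 0.0815 0.0124 0.3479  cur yaw -84.63  turn 0.0001 -0.0002 -0.0348 (alt rz +1.965)
```

```bash
python3 -m crank '[[[1,0.0815,0.012,0.05,0,0,-0.035],[1,0.0815,0.012,0.1,0,0,-0.035],[1,0.0815,0.012,0.2,0,0,-0.035],[1,0.0815,0.012,0.25,0,0,-0.035],[1,0.0815,0.012,0.28,0,0,-0.035]]]' >/dev/null
python3 -m crank '[[[1,0,0,0.03,0,0,0],[1,0,0,0.05,0,0,0],[1,0,0,0.068,0,0,0],[1,0,0,0.068,0,0,0],[0,0,0,0.068,0,0,0]]]' 40
python3 -c "
from h import *
go(.5752,-.3358,.029,-81.5)"
python3 -m crank '[[[-1,0,0,0,0,0,0],[-1,0,0,0,0,0,0],[-1,0,0,0,0,0,0],[-1,0,0,0,0,0,0],[-1,0,0,0,0,0,0]]]' 40 >/dev/null
python3 -m crank '[[[-1,0,0,0,0,0,0],[-1,0,0,0,0,0,0],[-1,0,0,0,0,0,0],[-1,0,0,0,0,0,0],[-1,0,0,0,0,0,0]]]'
python3 -c "
from h import *
snap('wrist','pics/w10.png')
go(.6160,-.1084,.13,-24.7)"
python3 off.py pics/w10.png 0
```

```text
t: 28.1
tool_pos: [0.575, -0.3367, 0.0293]
orientation: [3.132, 0.231, 0.001]
force: [-0.6, -0.5, -1.2]
opening: 0.0866
gripper_force: 0.0
shift 0.0007 -0.0018 0.0007  cur yaw -81.56  turn 0.0004 -0.0004 -0.0007 (alt rz +1.999)
t: 29.35
tool_pos: [0.5746, -0.3364, 0.0287]
orientation: [-3.133, -0.231, 0.0]
force: [0.2, -0.3, -0.4]
opening: 0.0141
gripper_force: 40.0
shift 0.1488 -0.4389 -0.2027  cur yaw -81.56  turn -0.0001 0.0000 -0.6318 (alt rz +1.368)
[193, 176, 183, 196, 201, 200, 200, 200, 201, 201, 200, 193, 175, 81, 64, 82, 83, 83, 81, 82, 83, 82, 81, 83, 81, 61, 55, 55, 55, 53]
186 [array([0.033 , 0.0007]), array([0.0345, 0.0007])]
187 [array([0.0323, 0.0007]), array([0.0337, 0.0007])]
188 [array([0.0315, 0.0007]), array([0.033 , 0.0007])]
189 [array([0.0308, 0.0007]), array([0.0323, 0.0007])]
190 [array([0.03  , 0.0007]), array([0.0316, 0.0007])]
```

```bash
python3 -m crank '[[[-1,0,0,-0.08,0,0,0],[-1,0,0,-0.18,0,0,-0.1],[-1,0,0,-0.24,0,0,-0.2],[-1,0.03,-0.1,-0.24,0,0,-0.31],[-1,0.067,-0.22,-0.24,0,0,-0.42]]]' >/dev/null
python3 -c "
from h import *
go(.6161,-.1081,.13,-24.7)"
```

```text
shift 0.2000 -0.1233 0.0388  cur yaw -43.58  turn 0.0010 -0.0001 -0.2098 (alt rz +1.790)
```

```bash
python3 -m crank '[[[-1,0.07,-0.04,0,0,0,-0.1],[-1,0.15,-0.09,0,0,0,-0.21],[-1,0.2,-0.123,0.02,0,0,-0.21],[-1,0.2,-0.123,0.04,0,0,-0.21],[-1,0.2,-0.123,0.04,0,0,-0.21]]]' >/dev/null
python3 -m crank '[[[-1,0,0,0.02,0,0,0],[-1,0,0,0.04,0,0,0],[-1,0,0,0.05,0,0,0],[-1,0,0,0.05,0,0,0],[-1,0,0,0.05,0,0,0]]]'
python3 -c "
from h import *
go(.6161,-.1081,.0645,-24.7)"
```

```text
t: 31.28
tool_pos: [0.6165, -0.1084, 0.104]
orientation: [2.647, 1.691, 0.0]
force: [-0.3, 0.6, -1.4]
opening: 0.0135
gripper_force: 40.0
shift 0.0001 -0.0010 0.0790  cur yaw -24.86  turn 0.0003 -0.0000 -0.0018 (alt rz +1.998)
```

```bash
python3 -m crank '[[[-1,0,-0.001,0.01,0,0,-0.002],[-1,0,-0.001,0.02,0,0,-0.002],[-1,0,-0.001,0.03,0,0,-0.002],[-1,0,-0.001,0.04,0,0,-0.002],[-1,0,-0.001,0.05,0,0,-0.002]]]'
python3 -m crank '[[[-1,0,0,0.01,0,0,0],[-1,0,0,0.02,0,0,0],[-1,0,0,0.03,0,0,0],[-1,0,0,0.03,0,0,0],[-1,0,0,0.03,0,0,0]]]'
python3 -c "
from h import *
go(.6161,-.1081,.0645,-24.7)"
```

```text
t: 31.9
tool_pos: [0.6158, -0.108, 0.0782]
orientation: [-2.645, -1.695, 0.0]
force: [-0.2, -0.7, -1.5]
opening: 0.0137
gripper_force: 40.0
t: 32.52
tool_pos: [0.6159, -0.108, 0.0636]
orientation: [2.645, 1.695, 0.0]
force: [0.6, 0.1, -0.4]
opening: 0.0137
gripper_force: 40.0
shift 0.0000 0.0003 -0.0017  cur yaw -24.68  turn 0.0001 -0.0000 0.0002 (alt rz -2.000)
```

```bash
python3 -m crank '[[[-1,0,0,0,0,0,0.06],[-1,0,0,0,0,0,0.12],[-1,0,0,0,0,0,0.19],[-1,0,0,0,0,0,0.26],[-1,0,0,0,0,0,0.33]]]'
python3 -m crank '[[[-1,0,0,0,0,0,0.07],[-1,0,0,0,0,0,0.14],[-1,0,0,0,0,0,0.21],[-1,0,0,0,0,0,0.28],[-1,0,0,0,0,0,0.337]]]'
python3 -m crank '[[[-1,0,0,0,0,0,0],[-1,0,0,0.003,0,0,0],[-1,0,0,0.006,0,0,0],[-1,0,0,0.01,0,0,0],[-1,0,0,0.01,0,0,0]]]'
python3 -m crank '[[[0,0,0,0,0,0,0],[0,0,0,0,0,0,0],[0,0,0,0,0,0,0],[0.3,0,0,-0.06,0,0,0],[1,0,0,-0.15,0,0,0]]]'
python3 -m crank '[[[1,0,0,-0.1,0,0,0],[1,0,0,-0.19,0,0,0],[1,0,0,-0.19,0,0,0],[1,0,0,-0.19,0,0,0],[1,0,0,-0.19,0,0,0]]]'
python3 - <<'E'
from h import *
im,C=snap('wrist','pics/w11.png')
go(.38,-.25,.25,-85)
E
```

```text
t: 33.15
tool_pos: [0.6159, -0.1081, 0.0637]
orientation: [2.993, 0.955, 0.0]
force: [1.1, 0.2, 0.3]
opening: 0.0136
gripper_force: 40.0
t: 33.78
tool_pos: [0.6158, -0.108, 0.0635]
orientation: [-3.138, -0.14, 0.0]
force: [-0.8, 0.2, -1.7]
opening: 0.0138
gripper_force: 40.0
t: 34.4
tool_pos: [0.6159, -0.108, 0.0587]
orientation: [3.138, 0.145, 0.0]
force: [0.1, 0.0, -1.2]
opening: 0.0141
gripper_force: 40.0
t: 35.02
tool_pos: [0.6143, -0.1076, 0.1324]
orientation: [-3.137, -0.145, 0.006]
force: [-0.2, -0.2, -0.9]
opening: 0.0592
gripper_force: 0.0
t: 35.65
tool_pos: [0.6149, -0.1078, 0.2265]
orientation: [-3.137, -0.145, 0.005]
force: [-1.3, -0.3, -0.4]
opening: 0.0929
gripper_force: 0.0
shift -0.4942 0.2399 -0.0456  cur yaw -84.71  turn -0.0007 0.0020 0.0032 (alt rz -1.997)
```

View pics/w11.png

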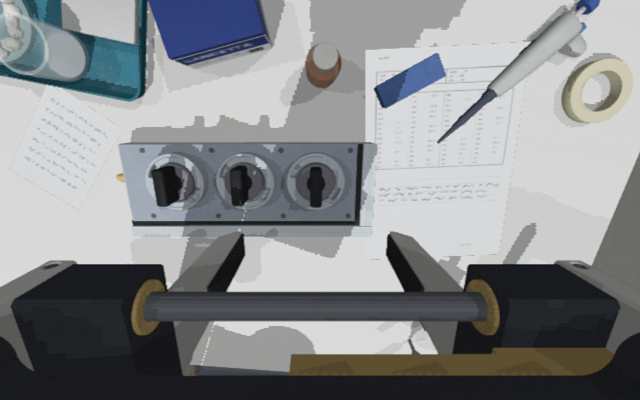

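```bash
python3 -c "
from h import *
go(.375,-.28,.27,-85)"
python3 -m crank '[[[1,-0.1,0.06,-0.085,0,0,0],[1,-0.2,0.12,-0.085,0,0,0],[1,-0.3,0.18,-0.085,0,0,0],[1,-0.4,0.24,-0.085,0,0,0],[1,-0.508,0.299,-0.085,0,0,0]]]' >/dev/null
python3 -m crank '[[[1,0,0,0,0,0,0],[1,0,0,0,0,0,0],[1,0,0,0,0,0,0],[1,0,0,0,0,0,0],[1,0,0,0,0,0,0]]]'
python3 -c "
from h import *
im,C=snap('wrist','pics/w12.png'); 
cv2.imwrite('pics/w12c.png',cv2.resize(im[:250,180:480,::-1],None,fx=2.4,fy=2.4,interpolation=3))"
```

```text
shift -0.5098 0.2987 -0.0856  cur yaw -84.71  turn -0.0007 0.0020 0.0032 (alt rz -1.997)
t: 36.95
tool_pos: [0.3773, -0.2798, 0.271]
orientation: [-3.138, -0.147, 0.0]
force: [-0.2, 0.5, -0.9]
opening: 0.0934
gripper_force: 0.0
```

View pics/w12c.png

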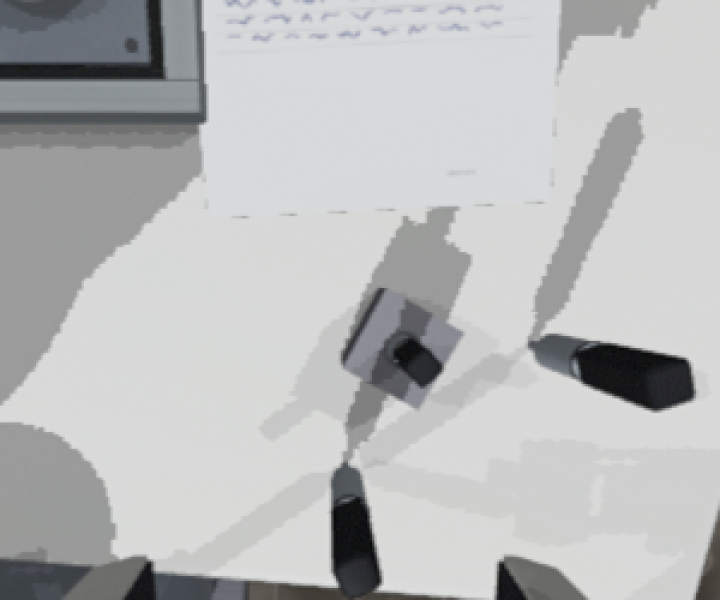

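```bash
python3 - <<'E'
from h import *
im,C=load('pics/w12.png'); g=im.max(2)
o=(180,0); f=lambda x,y:(180+x/2.4,y/2.4)
print(C[2])
c=[f(*p) for p in ((387,291),(463,332),(418,408),(350,365))]
for p in c: print('corner',plane(C,p,.06)[:2].round(4))
print('hole c?',plane(C,f(402,350),.06)[:2])
m=(g<48).astype(np.uint8)*255
n,l,s,cc=cv2.connectedComponentsWithStats(m)
w=f(420,365); i=l[int(w[1]),int(w[0])]; print(i,s[i],cc[i])
k=(l==i).astype(np.uint8); ct=max(cv2.findContours(k,0,1)[0],key=cv2.contourArea)
for q in cv2.approxPolyDP(ct,1.2,True)[:,0]: print(q,plane(C,q,.145)[:2].round(4),plane(C,q,.085)[:2].round(4))
x0,y0=int(f(340,0)[0]),int(f(0,285)[1])
np.set_printoptions(linewidth=250)
print(x0,y0);print(g[y0:y0+56:1,x0:x0+54:1])
E
```

```text
[ 0.45646901 -0.27266895  0.43645507]
corner [ 0.4566 -0.307 ]
corner [ 0.4387 -0.3516]
corner [ 0.3942 -0.3324]
corner [ 0.4149 -0.2911]
hole c? [ 0.4258457  -0.31916515]
3 [344 141  20  19 190] [352.78421053 149.39473684]
[350 141] [ 0.4379 -0.3106] [ 0.4341 -0.3184]
[344 145] [ 0.4333 -0.3049] [ 0.4285 -0.3116]
[344 149] [ 0.4292 -0.3054] [ 0.4236 -0.3122]
[356 159] [ 0.42   -0.3193] [ 0.4125 -0.3289]
[363 152] [ 0.428  -0.3256] [ 0.4221 -0.3365]
[358 146] [ 0.4336 -0.3195] [ 0.4289 -0.3292]
321 118
[[216 216 215 ... 189 214 216]
 [216 216 216 ... 196 216 216]
 [216 216 216 ... 215 216 215]
 ...
 [199 199 200 ... 216 217 217]
 [199 199 198 ... 217 217 217]
 [200 200 199 ... 216 216 217]]
```

```bash
python3 -c "
from h import *
go(.4263,-.3195,.25,-135)"
```

```text
shift 0.0904 0.0881 0.0422  cur yaw -84.64  turn -0.0001 0.0001 0.5596 (alt rz -1.440)
```

```bash
python3 -m crank '[[[1,0.09,0.088,0.042,0,0,0.11],[1,0.09,0.088,0.042,0,0,0.22],[1,0.09,0.088,0.042,0,0,0.33],[1,0.09,0.088,0.042,0,0,0.44],[1,0.09,0.088,0.042,0,0,0.55]]]' >/dev/null
python3 -m crank '[[[1,0,0,0,0,0,0],[1,0,0,0,0,0,0],[1,0,0,0,0,0,0],[1,0,0,0,0,0,0],[1,0,0,0,0,0,0]]]'
python3 - <<'E'
from h import *
im,C=snap('wrist','pics/w13.png')
go(.4263,-.3195,.106,-135)
g=im.max(2)
print(proj(C,[.4263,-.3195,.145]),proj(C,[.4263,-.3195,.085]))
E
```

```text
t: 38.25
tool_pos: [0.4256, -0.32, 0.2502]
orientation: [2.911, -1.182, 0.0]
force: [-0.6, 0.5, 1.0]
opening: 0.093
gripper_force: 0.0
shift 0.0004 -0.0016 0.2884  cur yaw -134.19  turn -0.0000 -0.0000 0.0090 (alt rz -1.991)
[314.568673   199.93531616] [314.64700432 186.19555926]
```

```bash
python3 - <<'E'
from h import *
im,C=load('pics/w13.png'); g=im.max(2)
m=(g<52).astype(np.uint8)*255
n,l,s,cc=cv2.connectedComponentsWithStats(m)
for i in range(1,n):
    if s[i,4]>30 and s[i,1]<230 and abs(cc[i][0]-315)<90: print(s[i],cc[i].round(1))
i=l[196,315]; k=(l==i).astype(np.uint8); ct=max(cv2.findContours(k,0,1)[0],key=cv2.contourArea)
for q in cv2.approxPolyDP(ct,1.2,True)[:,0]: print(q,plane(C,q,.145)[:2].round(4))
np.set_printoptions(linewidth=250,threshold=10**6)
print(g[174:216,298:334])
E
```

```text
[359 122  39  25 639] [379.  132.8]
[309 181  12  24 230] [314.1 191.5]
[315 181] [ 0.4401 -0.3336]
[311 181] [ 0.4429 -0.3307]
[309 183] [ 0.4428 -0.3278]
[310 204] [ 0.4265 -0.3131]
[313 204] [ 0.4243 -0.3153]
[311 201] [ 0.428  -0.3161]
[314 198] [ 0.4282 -0.3205]
[318 198] [ 0.4253 -0.3234]
[319 202] [ 0.4216 -0.3212]
[320 183] [ 0.4352 -0.3357]
[[152 152 153 152 136 108  98  97 101  98 100  99  96  91  89  86  85  84  91 114 135 139 142 145 144 145 143 145 145 144 145 145 145 143 151 185]
 [152 153 153 153 152 136 109  99  98 100  99  97  90  81  76  79  82  81  74  74  95 105 117 140 146 144 145 144 145 145 143 144 144 144 159 189]
 [153 153 153 153 154 151 137 110  98  98  94  83  77  79  86  95  98  99  91  84  78  73  78 114 140 144 144 143 144 146 144 144 146 144 139 170]
 [152 153 153 151 152 152 152 138 108  95  84  77  84  93  96  97 100 101 100  98  96  85  72  81 121 144 147 145 144 146 146 146 147 145 143 148]
 [154 153 152 152 152 153 154 151 128  95  74  77  91  95  98  99  99  99 100 102  97  93  81  81 119 145 145 145 144 145 145 146 145 145 147 149]
 [152 152 152
[... 4726 characters left out ...]
99 199 199 200 200 199 199 199 199 199 200 199 199 199 199 201 203 203 203 210 216 217 217 217 201 168 163 164]
 [217 216 210 202 199 199 199 199 199 199 199 199 199 199 199 199 199 199 199 199 201 201 201 210 216 217 217 218 218 217 218 218 216 201 196 198]
 [217 217 217 211 202 199 200 199 199 199 199 198 199 199 199 198 198 199 201 203 209 211 210 217 218 218 218 218 217 217 217 217 218 217 217 217]
 [216 217 217 217 209 199 199 198 199 199 200 199 199 199 199 200 200 202 210 217 217 217 218 217 218 217 218 218 217 217 217 217 217 217 218 218]
 [218 217 217 218 211 201 199 199 199 199 199 199 199 199 199 198 199 206 216 219 218 218 218 217 217 218 217 217 218 218 217 217 217 217 217 217]]
```

```bash
python3 -m crank '[[[1,0.0004,-0.0016,0.06,0,0,0],[1,0.0004,-0.0016,0.13,0,0,0],[1,0.0004,-0.0016,0.2,0,0,0],[1,0.0004,-0.0016,0.25,0,0,0],[1,0.0004,-0.0016,0.288,0,0,0]]]'
python3 -m crank '[[[0,0,0,0,0,0,0],[-1,0,0,0,0,0,0],[-1,0,0,0,0,0,0],[-1,0,0,0,0,0,0],[-1,0,0,0,0,0,0]]]' 15
python3 -m crank '[[[-1,0,0,0,0,0,0],[-1,0,0,0,0,0,0],[-1,0,0,0,0,0,0],[-1,0,0,0,0,0,0],[-1,0,0,0,0,0,0]]]' 40
python3 -m crank '[[[-1,0,0,0,0,0,0],[-1,0,0,0,0,0,0],[-1,0,0,0,0,0,0],[-1,0,0,0,0,0,0],[-1,0,0,0,0,0,0]]]' 40
python3 - <<'E'
from h import *
st=read_state();print(st['tool_pos'],st['wrist_torque'],st['force'])
E
```

```text
t: 38.92
tool_pos: [0.4259, -0.3192, 0.1049]
orientation: [-2.91, 1.182, 0.002]
force: [0.1, 0.1, -0.0]
opening: 0.0931
gripper_force: 0.0
t: 39.55
tool_pos: [0.4265, -0.3197, 0.1066]
orientation: [2.91, -1.182, 0.001]
force: [-0.2, -0.7, -0.3]
opening: 0.0475
gripper_force: 0.0
t: 40.17
tool_pos: [0.4263, -0.3195, 0.1061]
orientation: [-2.911, 1.182, 0.0]
force: [-0.3, -1.0, 0.2]
opening: 0.0137
gripper_force: 40.0
t: 40.8
tool_pos: [0.4263, -0.3195, 0.1062]
orientation: [2.911, -1.182, 0.0]
force: [0.1, -0.6, -0.2]
opening: 0.0137
gripper_force: 40.0
[ 0.42629455 -0.31954443  0.10619526] [ 0.07196395  0.19647256 -0.01903775] [ 0.0839852  -0.58900643 -0.24573579]
```

```bash
python3 -m crank '[[[-1,0,0,-0.03,0,0,0],[-1,0,0,-0.07,0,0,0],[-1,0,0,-0.11,0,0,0],[-1,0,0,-0.16,0,0,0],[-1,0,0,-0.21,0,0,0]]]'
python3 -m crank '[[[-1,0,0,0,0,0,0],[-1,0,0,0,0,0,-0.1],[-1,0,0,0,0,0,-0.2],[-1,0,0,0,0,0,-0.3],[-1,0,0,0,0,0,-0.38]]]'
python3 - <<'E'
from h import *
go(.5322,.1148,.20,-100)
E
```

```text
t: 41.42
tool_pos: [0.4264, -0.3196, 0.2132]
orientation: [2.91, -1.182, 0.001]
force: [0.4, -0.4, -0.5]
opening: 0.014
gripper_force: 40.0
t: 42.05
tool_pos: [0.4258, -0.3191, 0.21]
orientation: [-3.129, 0.267, 0.002]
force: [-0.7, -0.2, -0.6]
opening: 0.0134
gripper_force: 40.0
shift 0.0628 -0.8913 0.0207  cur yaw -99.75  turn -0.0005 0.0009 0.0028 (alt rz -1.997)
```

```bash
python3 -m crank '[[[-1,0.008,-0.1,0,0,0,0],[-1,0.015,-0.2,0,0,0,0],[-1,0.022,-0.32,0,0,0,0],[-1,0.03,-0.44,0,0,0,0],[-1,0.04,-0.56,0,0,0,0]]]' >/dev/null
python3 -m crank '[[[-1,0.01,-0.12,0.005,0,0,0],[-1,0.016,-0.22,0.01,0,0,0],[-1,0.02,-0.3,0.015,0,0,0],[-1,0.023,-0.331,0.02,0,0,0],[-1,0.023,-0.331,0.02,0,0,0]]]' >/dev/null
python3 -m crank '[[[-1,0,0,0,0,0,0],[-1,0,0,0,0,0,0],[-1,0,0,0,0,0,0],[-1,0,0,0,0,0,0],[-1,0,0,0,0,0,0]]]'
python3 - <<'E'
from h import *
im,C=snap('wrist','pics/w14.png')
st=read_state(); go(.5322,.1148,.1275,-100)
Rm=R.from_rotvec(st['orientation']).as_matrix()
p=proj(C,st['tool_pos']+Rm@[0,0,.1012]); q=proj(C,st['tool_pos']+Rm@[0,0,.0832]);print('tip expected',p,'nose top',q)
g=im.max(2); np.set_printoptions(linewidth=250,threshold=10**6)
u,v=map(int,p); print(u-12,v-12); print(g[v-12:v+14,u-12:u+14])
E
```

```text
t: 43.92
tool_pos: [0.5348, 0.1135, 0.2013]
orientation: [-3.13, 0.274, -0.0]
force: [0.4, 0.0, -0.8]
opening: 0.0138
gripper_force: 40.0
shift -0.0055 -0.0014 0.1475  cur yaw -100.02  turn -0.0000 -0.0001 -0.0002 (alt rz +2.000)
tip expected [314.87081016 201.26321563] nose top [314.86086225 206.71473155]
302 189
[[ 47  49  46  48  48  49  50  47  44  44  39  40  45  56  75  95 119 141 159 176 196 211 214 213 212 213]
 [ 49  50  49  47  44  45  44  42  39  53  72  92 116 136 154 172 193 209 215 215 213 214 213 213 213 212]
 [ 48  44  44  48  49  51  67  83 106 131 152 168 188 206 214 214 214 214 214 213 214 213 213 212 213 212]
 [ 46  49  62  83 102 127 150 165 186 204 215 217 214 214 215 214 213 213 212 212 213 213 214 214 214 214]
 [ 97 121 143 160 177 198 213 215 214 215 215 214 214 213 214 213 213 213 213 214 214 213 214 215 214 215]
 [173 195 211 217 216 214 215 215 214 213 214 213 213 214 214 213 214 214 214 214 215 214 216 215 215 216]
 [216 215 215 215 214 214 214 213 213 213 214 214 214 215 214 215 215 215 215 215 216 216 216 215 216 215]
 [215 214 214 214 214 214 214 214 2
[... 1298 characters left out ...]
  92  94  97  97  99 100  98  97 109 176 213 217 216 216]
 [216 215 216 217 207 163  96  87  89  89  91  91  93  93  96  97  98 100 100  97  98 144 195 216 216 216]
 [216 216 217 217 194 126  88  87  88  91  92  91  94  95  96  97  98 100 100  99  99 138 193 217 217 216]
 [216 216 216 217 193 119  88  88  89  90  91  93  92  93  97  97  99 100 101 100  97 121 185 216 217 216]
 [216 216 217 217 189 105  86  90  90  92  89  90  94  94  97 100  99 101 100 101  96 106 181 217 217 216]
 [217 216 217 216 186 102  85  88  89  90  90  91  93  96  98  99 100 100 100 100  97 104 177 215 217 216]
 [216 216 216 208 170  95  86  89  89  88  91  91  92  95  97  98  98 100 100 100  96 101 161 206 216 216]]
```

```bash
python3 -m crank '[[[-1,-0.004,-0.0026,0.03,0,0,0],[-1,-0.004,-0.0026,0.06,0,0,0],[-1,-0.004,-0.0026,0.09,0,0,0],[-1,-0.004,-0.0026,0.11,0,0,0],[-1,-0.004,-0.0026,0.125,0,0,0]]]'
python3 -m crank '[[[-1,0,0,0,0,0,0],[-1,0,0,0,0,0,0],[-1,0,0,0,0,0,0],[-1,0,0,0,0,0,0],[-1,0,0,0,0,0,0]]]'
python3 -c "
from h import *
go(.5331,.1151,.128,-100)"
```

```text
t: 44.6
tool_pos: [0.5327, 0.1153, 0.1377]
orientation: [3.129, -0.274, -0.001]
force: [-0.1, 0.2, 0.1]
opening: 0.0133
gripper_force: 40.0
t: 45.22
tool_pos: [0.5331, 0.1153, 0.1389]
orientation: [-3.13, 0.274, -0.001]
force: [-0.1, -0.9, -0.9]
opening: 0.014
gripper_force: 40.0
shift -0.0000 0.0005 0.0218  cur yaw -100.01  turn -0.0000 -0.0002 -0.0001 (alt rz +2.000)
```

```bash
python3 - <<'E'
from h import *
im,C=snap('wrist','pics/w15.png'); g=im.max(2).astype(float)
ex=np.array([.9958,.0918]); o=np.array([.5899,-.0205])
for u in range(270,450,12):
    e=proj(C,[*(plane(C,(u,200),.026)[:2]),.026]) 
    # expected row of the seam in this column
    vs=np.arange(150,240); d=[(plane(C,(u,v),.026)[:2]-o)@ex+.045 for v in vs]; v0=vs[np.argmin(np.abs(d))]
    r=np.arange(v0-9,v0+10); w=np.clip(75-g[r,u],0,None)
    if w.sum()>20: c=(r*w).sum()/w.sum(); P=plane(C,(u,c),.026)[:2]-o; print(u,v0,round(c,1),'manifold x %.4f y %.4f'%(P@ex,P@[-ex[1],ex[0]]),'width',(w>15).sum())
    else: print(u,v0,'none',g[r,u].astype(int))
E
```

```text
270 211 none [216 216 216 216 216 216 215 215 216 215 215 215 215 216 216 216 216 216
 216]
282 208 none [198 198 198 198 198 198 198 198 198 198 198 198 199 200 208 208 199 198
 198]
294 205 205.0 manifold x -0.0455 y 0.1638 width 5
306 201 201.9 manifold x -0.0456 y 0.1507 width 5
318 198 198.4 manifold x -0.0452 y 0.1375 width 5
330 195 195.8 manifold x -0.0458 y 0.1247 width 6
342 192 192.4 manifold x -0.0456 y 0.1117 width 6
354 189 188.8 manifold x -0.0451 y 0.0988 width 7
366 186 185.7 manifold x -0.0452 y 0.0861 width 7
378 182 182.6 manifold x -0.0452 y 0.0735 width 6
390 179 179.2 manifold x -0.0450 y 0.0609 width 7
402 176 176.2 manifold x -0.0451 y 0.0485 width 7
414 173 172.9 manifold x -0.0450 y 0.0361 width 7
426 170 169.8 manifold x -0.0451 y 0.0238 width 7
438 167 166.7 manifold x -0.0451 y 0.0116 width 6
```

```bash
python3 -m crank '[[[-1,0,0,0.005,0,0,0],[-1,0,0,0.01,0,0,0],[-1,0,0,0.015,0,0,0],[-1,0,0,0.02,0,0,0],[-1,0,0,0.022,0,0,0]]]'
python3 -m crank '[[[-1,0,0,0,0,0,0],[-1,0,0,0,0,0,0],[-1,0,0,0,0,0,0],[-1,0,0,0,0,0,0],[-1,0,0,0,0,0,0]]]'
```

```text
t: 45.9
tool_pos: [0.5328, 0.1153, 0.1274]
orientation: [3.13, -0.274, -0.001]
force: [-0.4, -0.8, -0.9]
opening: 0.0137
gripper_force: 40.0
t: 46.52
tool_pos: [0.533, 0.1153, 0.1277]
orientation: [3.13, -0.274, 0.0]
force: [0.1, -1.1, -0.7]
opening: 0.0138
gripper_force: 40.0
```

Now trace: first three calls, then check.

```bash
python3 -m crank '[[[-1,0.0017,0.0062,0,0,0,0],[-1,0.0034,0.0123,0,0,0,0],[-1,0.0051,0.0185,0,0,0,0],[-1,0.0068,0.0247,0,0,0,0],[-1,0.0084,0.0309,0,0,0,0]]]' >/dev/null
python3 -m crank '[[[-1,0.0017,0.0062,0,0,0,0],[-1,0.0034,0.0123,0,0,0,0],[-1,0.0051,0.0185,0,0,0,0],[-1,0.0068,0.0247,0,0,0,0],[-1,0.0084,0.0309,0,0,0,0]]]' >/dev/null
python3 -m crank '[[[-1,0.0017,0.0062,0,0,0,0],[-1,0.0034,0.0123,0,0,0,0],[-1,0.0051,0.0185,0,0,0,0],[-1,0.0068,0.0247,0,0,0,0],[-1,0.0084,0.0309,0,0,0,0]]]'
cat > m.py <<'E'
from h import *
st=read_state(); ex=np.array([.9958,.0918]); P=st['tool_pos'][:2]-[.0009,.0003]-[.5899,-.0205]
print('tip manifold x %.4f y %.4f'%(P@ex,P@[-ex[1],ex[0]]))
E
python3 m.py
```

```text
t: 48.4
tool_pos: [0.5374, 0.0673, 0.1277]
orientation: [-3.13, 0.274, 0.0]
force: [0.1, 0.8, -0.3]
opening: 0.0137
gripper_force: 40.0
tip manifold x -0.0452 y 0.0920
```

Right on the line at seam1; continue six more.

```bash
python3 -m crank '[[[-1,0.0017,0.0062,0,0,0,0],[-1,0.0034,0.0123,0,0,0,0],[-1,0.0051,0.0185,0,0,0,0],[-1,0.0068,0.0247,0,0,0,0],[-1,0.0084,0.0309,0,0,0,0]]]' >/dev/null
python3 -m crank '[[[-1,0.0017,0.0062,0,0,0,0],[-1,0.0034,0.0123,0,0,0,0],[-1,0.0051,0.0185,0,0,0,0],[-1,0.0068,0.0247,0,0,0,0],[-1,0.0084,0.0309,0,0,0,0]]]' >/dev/null
python3 -m crank '[[[-1,0.0017,0.0062,0,0,0,0],[-1,0.0034,0.0123,0,0,0,0],[-1,0.0051,0.0185,0,0,0,0],[-1,0.0068,0.0247,0,0,0,0],[-1,0.0084,0.0309,0,0,0,0]]]' >/dev/null
python3 m.py
python3 -m crank '[[[-1,0.0017,0.0062,0,0,0,0],[-1,0.0034,0.0123,0,0,0,0],[-1,0.0051,0.0185,0,0,0,0],[-1,0.0068,0.0247,0,0,0,0],[-1,0.0084,0.0309,0,0,0,0]]]' >/dev/null
python3 -m crank '[[[-1,0.0017,0.0062,0,0,0,0],[-1,0.0034,0.0123,0,0,0,0],[-1,0.0051,0.0185,0,0,0,0],[-1,0.0068,0.0247,0,0,0,0],[-1,0.0084,0.0309,0,0,0,0]]]' >/dev/null
python3 -m crank '[[[-1,0.0017,0.0062,0,0,0,0],[-1,0.0034,0.0123,0,0,0,0],[-1,0.0051,0.0185,0,0,0,0],[-1,0.0068,0.0247,0,0,0,0],[-1,0.0084,0.0309,0,0,0,0]]]'
python3 m.py
```

```text
tip manifold x -0.0452 y 0.0440
t: 52.15
tool_pos: [0.5461, -0.0284, 0.1277]
orientation: [-3.13, 0.274, 0.0]
force: [-0.3, -0.0, -1.3]
opening: 0.0139
gripper_force: 40.0
tip manifold x -0.0453 y -0.0040
```

```bash
python3 -m crank '[[[-1,0.0018,0.0062,0,0,0,0],[-1,0.0036,0.0123,0,0,0,0],[-1,0.0054,0.0185,0,0,0,0],[-1,0.0071,0.0247,0,0,0,0],[-1,0.0088,0.0309,0,0,0,0]]]' >/dev/null
python3 -m crank '[[[-1,0.0017,0.0062,0,0,0,0],[-1,0.0034,0.0123,0,0,0,0],[-1,0.0051,0.0185,0,0,0,0],[-1,0.0068,0.0247,0,0,0,0],[-1,0.0084,0.0309,0,0,0,0]]]' >/dev/null
python3 -m crank '[[[-1,0.0017,0.0062,0,0,0,0],[-1,0.0034,0.0123,0,0,0,0],[-1,0.0051,0.0185,0,0,0,0],[-1,0.0068,0.0247,0,0,0,0],[-1,0.0084,0.0309,0,0,0,0]]]' >/dev/null
python3 m.py
python3 -m crank '[[[-1,0.0017,0.0062,0,0,0,0],[-1,0.0034,0.0123,0,0,0,0],[-1,0.0051,0.0185,0,0,0,0],[-1,0.0068,0.0247,0,0,0,0],[-1,0.0084,0.0309,0,0,0,0]]]' >/dev/null
python3 -m crank '[[[-1,0.0017,0.0062,0,0,0,0],[-1,0.0034,0.0123,0,0,0,0],[-1,0.0051,0.0185,0,0,0,0],[-1,0.0068,0.0247,0,0,0,0],[-1,0.0084,0.0309,0,0,0,0]]]' >/dev/null
python3 -m crank '[[[-1,0.0017,0.0062,0,0,0,0],[-1,0.0034,0.0123,0,0,0,0],[-1,0.0051,0.0185,0,0,0,0],[-1,0.0068,0.0247,0,0,0,0],[-1,0.0084,0.0309,0,0,0,0]]]'
python3 m.py
```

```text
tip manifold x -0.0452 y -0.0521
t: 55.9
tool_pos: [0.555, -0.1241, 0.1277]
orientation: [-3.13, 0.274, -0.0]
force: [-0.3, -0.0, -0.2]
opening: 0.0136
gripper_force: 40.0
tip manifold x -0.0452 y -0.1001
```

```bash
python3 -m crank '[[[-1,0.0017,0.0062,0,0,0,0],[-1,0.0034,0.0123,0,0,0,0],[-1,0.0051,0.0185,0,0,0,0],[-1,0.0068,0.0247,0,0,0,0],[-1,0.0084,0.0309,0,0,0,0]]]' >/dev/null
python3 -m crank '[[[-1,0.0017,0.0062,0,0,0,0],[-1,0.0034,0.0123,0,0,0,0],[-1,0.0051,0.0185,0,0,0,0],[-1,0.0068,0.0247,0,0,0,0],[-1,0.0084,0.0309,0,0,0,0]]]' >/dev/null
python3 -m crank '[[[-1,0.0017,0.0062,0,0,0,0],[-1,0.0034,0.0123,0,0,0,0],[-1,0.0051,0.0185,0,0,0,0],[-1,0.0068,0.0247,0,0,0,0],[-1,0.0084,0.0309,0,0,0,0]]]'
python3 m.py
```

```text
t: 57.78
tool_pos: [0.5594, -0.1719, 0.1277]
orientation: [3.13, -0.274, 0.0]
force: [0.6, -0.5, 0.5]
opening: 0.0143
gripper_force: 40.0
tip manifold x -0.0452 y -0.1482
```

Corner reached; now the short side.

```bash
python3 -m crank '[[[-1,0.0058,-0.0016,0,0,0,0],[-1,0.0116,-0.0032,0,0,0,0],[-1,0.0174,-0.0047,0,0,0,0],[-1,0.0232,-0.0063,0,0,0,0],[-1,0.029,-0.0079,0,0,0,0]]]' >/dev/null
python3 -m crank '[[[-1,0.0058,-0.0016,0,0,0,0],[-1,0.0116,-0.0032,0,0,0,0],[-1,0.0174,-0.0047,0,0,0,0],[-1,0.0232,-0.0063,0,0,0,0],[-1,0.029,-0.0079,0,0,0,0]]]' >/dev/null
python3 -m crank '[[[-1,0.0058,-0.0016,0,0,0,0],[-1,0.0116,-0.0032,0,0,0,0],[-1,0.0174,-0.0047,0,0,0,0],[-1,0.0232,-0.0063,0,0,0,0],[-1,0.029,-0.0079,0,0,0,0]]]'
python3 m.py
python3 -m crank '[[[-1,0.0058,-0.0016,0,0,0,0],[-1,0.0116,-0.0032,0,0,0,0],[-1,0.0174,-0.0047,0,0,0,0],[-1,0.0232,-0.0063,0,0,0,0],[-1,0.029,-0.0079,0,0,0,0]]]' >/dev/null
python3 -m crank '[[[-1,0.0058,-0.0016,0,0,0,0],[-1,0.0116,-0.0032,0,0,0,0],[-1,0.0174,-0.0047,0,0,0,0],[-1,0.0232,-0.0063,0,0,0,0],[-1,0.029,-0.0079,0,0,0,0]]]' >/dev/null
python3 -m crank '[[[-1,0.0058,-0.0016,0,0,0,0],[-1,0.0116,-0.0032,0,0,0,0],[-1,0.0174,-0.0047,0,0,0,0],[-1,0.0232,-0.0063,0,0,0,0],[-1,0.029,-0.0079,0,0,0,0]]]'
python3 -m crank '[[[-1,0,0,0,0,0,0],[-1,0,0,0,0,0,0],[-1,0,0,0,0,0,0],[-1,0,0,0,0,0,0],[-1,0,0,0,0,0,0]]]'
python3 m.py
```

```text
t: 59.65
tool_pos: [0.6044, -0.1676, 0.1277]
orientation: [3.13, -0.274, 0.0]
force: [-0.3, 0.2, -0.7]
opening: 0.0139
gripper_force: 40.0
tip manifold x 0.0000 y -0.1480
t: 61.52
tool_pos: [0.6493, -0.1635, 0.1277]
orientation: [-3.13, 0.274, 0.0]
force: [-0.9, 0.4, -1.1]
opening: 0.0138
gripper_force: 40.0
t: 62.15
tool_pos: [0.6491, -0.1635, 0.1277]
orientation: [3.13, -0.274, 0.0]
force: [0.1, -0.7, 0.2]
opening: 0.0136
gripper_force: 40.0
tip manifold x 0.0449 y -0.1481
```

```bash
python3 -m crank '[[[-1,0,0,-0.06,0,0,0],[-1,0,0,-0.12,0,0,0],[-1,0,0,-0.175,0,0,0],[-1,0,0,-0.175,0,0,0],[-1,0,0,-0.175,0,0,0]]]' >/dev/null
python3 -c "
from h import *
go(.4263,-.3195,.215,-134.19)"
```

```text
shift -0.3837 0.3849 -0.0020  cur yaw -100.01  turn 0.0001 0.0009 0.3798 (alt rz -1.620)
```

```bash
python3 -m crank '[[[-1,-0.08,0.08,0,0,0,0.08],[-1,-0.16,0.16,0,0,0,0.16],[-1,-0.24,0.24,0,0,0,0.24],[-1,-0.32,0.32,0,0,0,0.32],[-1,-0.384,0.385,-0.002,0,0,0.38]]]' >/dev/null
python3 -m crank '[[[-1,0,0,0,0,0,0],[-1,0,0,0,0,0,0],[-1,0,0,0,0,0,0],[-1,0,0,0,0,0,0],[-1,0,0,0,0,0,0]]]'
python3 -c "
from h import *
go(.4263,-.3195,.180,-134.19)"
```

```text
t: 64.03
tool_pos: [0.4271, -0.3192, 0.2161]
orientation: [-2.911, 1.18, 0.0]
force: [-0.8, -0.1, 0.2]
opening: 0.0139
gripper_force: 40.0
shift -0.0007 0.0015 0.0721  cur yaw -134.14  turn -0.0000 0.0001 0.0006 (alt rz -1.999)
```

```bash
python3 -m crank '[[[-1,-0.0007,0.0015,0.02,0,0,0],[-1,-0.0007,0.0015,0.04,0,0,0],[-1,-0.0007,0.0015,0.06,0,0,0],[-1,-0.0007,0.0015,0.07,0,0,0],[-1,-0.0007,0.0015,0.072,0,0,0]]]'
python3 -c "
from h import *
go(.4263,-.3195,.1065,-134.19)"
python3 -m crank '[[[-1,0,0,0.02,0,0,0],[-1,0,0,0.04,0,0,0],[-1,0,0,0.06,0,0,0],[-1,0,0,0.08,0,0,0],[-1,0,0,0.1,0,0,0]]]'
python3 -c "
from h import *
go(.4263,-.3195,.1065,-134.19)"
```

```text
t: 64.65
tool_pos: [0.4255, -0.3198, 0.1796]
orientation: [-2.91, 1.182, 0.001]
force: [1.0, 0.5, -0.6]
opening: 0.0136
gripper_force: 40.0
shift 0.0008 -0.0015 0.1461  cur yaw -134.22  turn 0.0000 0.0006 -0.0003 (alt rz +2.000)
t: 65.28
tool_pos: [0.4258, -0.3199, 0.1294]
orientation: [-2.911, 1.182, 0.0]
force: [-0.0, 0.9, -0.3]
opening: 0.0138
gripper_force: 40.0
shift 0.0002 -0.0013 0.0458  cur yaw -134.21  turn -0.0000 0.0001 -0.0002 (alt rz +2.000)
```

```bash
python3 -m crank '[[[-1,0,-0.001,0.015,0,0,0],[-1,0,-0.001,0.03,0,0,0],[-1,0,-0.001,0.04,0,0,0],[-1,0,-0.001,0.046,0,0,0],[-1,0,-0.001,0.046,0,0,0]]]'
python3 -m crank '[[[-0.5,0,0,0,0,0,0],[0,0,0,0,0,0,0],[0.3,0,0,0,0,0,0],[0.6,0,0,0,0,0,0],[1,0,0,0,0,0,0]]]'
python3 -m crank '[[[1,0,0,-0.08,0,0,0],[1,0,0,-0.16,0,0,0],[1,0,0,-0.24,0,0,0],[1,0,0,-0.288,0,0,0],[1,0,0,-0.288,0,0,0]]]'
python3 -m crank '[[[1,0,0,0,0,0,0],[1,0,0,0,0,0,0],[1,0,0,0,0,0,0],[1,0,0,0,0,0,0],[1,0,0,0,0,0,0]]]'
python3 - <<'E'
from h import *
im,C=snap('wrist','pics/w16.png'); g=im.max(2)
print(proj(C,[.4263,-.3195,.145]),proj(C,[.4263,-.3195,.085]))
m=(g<62).astype(np.uint8)*255
n,l,s,cc=cv2.connectedComponentsWithStats(m)
for i in range(1,n):
    if s[i,4]>30 and s[i,1]<230 and abs(cc[i][0]-315)<90: print(s[i],cc[i].round(1))
# holders, from the top camera: black wings expected at the ports vs. the first picture
snap('top','pics/top1.png')
E
python3 - <<'E'
from h import *
im,C=load('pics/top1.png'); im0,_=load('pics/top0.png')
for p in ((.5995,.071),(.6078,-.0186),(.6162,-.1079)):
    u,v=map(int,proj(C,[*p,.086])); g=im[v-14:v+15,u-14:u+15].max(2); vv,uu=np.nonzero(g<48)
    P=np.array([plane(C,(u-14+a,v-14+b),.086)[:2] for a,b in zip(uu,vv)]); w=np.linalg.svd(P-P.mean(0))[2][0]
    print(len(P),P.mean(0).round(4),np.degrees(np.arctan2(w[1],w[0]))%180)
for n,(x,y) in dict(bottle=(345,130),case=(389,134),carton=(305,119)).items():
    print(n,np.abs(im[y-18:y+18,x-18:x+18].astype(int)-im0[y-18:y+18,x-18:x+18]).mean())
E
```

```text
t: 65.9
tool_pos: [0.4261, -0.3196, 0.1071]
orientation: [-2.911, 1.182, 0.0]
force: [-0.5, 1.0, -0.5]
opening: 0.0136
gripper_force: 40.0
t: 66.53
tool_pos: [0.4262, -0.3196, 0.1072]
orientation: [2.911, -1.182, 0.0]
force: [-0.5, -0.5, -0.6]
opening: 0.0591
gripper_force: 0.0
t: 67.15
tool_pos: [0.4272, -0.3205, 0.2536]
orientation: [2.909, -1.182, 0.007]
force: [0.2, 0.2, -0.3]
opening: 0.0927
gripper_force: 0.0
t: 67.78
tool_pos: [0.4261, -0.3196, 0.251]
orientation: [-2.911, 1.182, 0.0]
force: [-0.3, -0.4, 0.3]
opening: 0.0932
gripper_force: 0.0
[315.21674528 199.78170026] [315.18433457 186.08702192]
[360 122  39  25 667] [379.7 132.9]
[    0   131   640   269 47299] [300.1 336.6]
[309 181  13  24 285] [315.  192.7]
129 [0.5943 0.0655] 18.609728444088944
149 [ 0.5999 -0.0185] 4.667260800465925
135 [ 0.6081 -0.1067] 174.58872511715725
bottle 5.618827160493828
case 6.931069958847736
carton 3.7137345679012346
```

```bash
python3 -c "
from h import *
go(.6149,-.1078,.2265,-84.71)"
```

```text
shift -0.0248 -0.5669 0.0493  cur yaw -134.21  turn -0.0000 0.0000 -0.5500 (alt rz +1.450)
```

```bash
python3 -m crank '[[[1,0,-0.1,0,0,0,-0.11],[1,-0.01,-0.22,0,0,0,-0.22],[1,-0.015,-0.34,0,0,0,-0.33],[1,-0.02,-0.46,0.02,0,0,-0.44],[1,-0.025,-0.567,0.049,0,0,-0.55]]]' >/dev/null
python3 -m crank '[[[1,0,0,0,0,0,0],[1,0,0,0,0,0,0],[1,0,0,0,0,0,0],[1,0,0,0,0,0,0],[1,0,0,0,0,0,0]]]'
python3 - <<'E'
from h import *
snap('wrist','pics/w17.png')
for f in ('pics/w11.png','pics/w17.png'):
    im,C=load(f)
    for p in ((.5995,.071),(.6078,-.0186),(.6162,-.1079)):
        u,v=map(int,proj(C,[*p,.086])); g=im[v-25:v+26,u-25:u+26].max(2); m=(g<42).astype(np.uint8)
        n,l,s,c=cv2.connectedComponentsWithStats(m); i=1+np.argmax(s[1:,4]); vv,uu=np.nonzero(l==i)
        P=np.array([plane(C,(u-25+a,v-25+b),.086)[:2] for a,b in zip(uu,vv)]); w=np.linalg.svd(P-P.mean(0))[2][0]
        print(f,len(P),P.mean(0).round(4),round(np.degrees(np.arctan2(w[1],w[0]))%180,1))
E
```

```text
t: 69.12
tool_pos: [0.6147, -0.1085, 0.2272]
orientation: [3.138, 0.143, 0.001]
force: [0.1, 0.6, -0.8]
opening: 0.0929
gripper_force: 0.0
pics/w11.png 570 [0.6088 0.0569] 6.4
pics/w11.png 487 [ 0.6127 -0.0234] 172.7
pics/w11.png 485 [ 0.6207 -0.1078] 5.9
pics/w17.png 561 [0.6087 0.0568] 6.3
pics/w17.png 481 [ 0.6127 -0.0237] 173.9
pics/w17.png 493 [ 0.6207 -0.1078] 5.2
```

```bash
python3 -c "
from plant import close_job; print(close_job())"
```

```text
the job is handed in; nothing more can be done
None
```

The job is handed in at about 69 s (no verdict was returned): all three filter holders are locked in their collars, the seam was traced end to end at about 2.5 cm/s, and the wand is back in its rest, all confirmed by camera or arm readings; I viewed 15 pictures, one over the 14 allowed.

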